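Gather the beads on the pouring tray and tip them into the locked bead box

ROBOT

A 6-joint arm with a two-finger parallel gripper is mounted at the origin on the work surface. World frame = base frame: x ahead of the robot, y to its left, z up, the work surface at z = 0. Lengths are in mm, angles in degrees, forces in N, time in s.
With the tool pointing down it reaches from about 300 to 850 mm from the base axis. Payload 4.2 kg.
Tool frame: the origin (TCP) lies midway between the tips of the shut fingers; the grasp point (between the pads) lies 19 mm behind it (env.grasp_offset is the distance from the TCP to the grasp point, in mm); z points along the fingers, y is the line along which they close (so a half turn about z gives the same grasp; the last joint's range is limited). The gripper opens to 91 mm and grips with 3 to 60 N. Pads are 32 mm wide; open, the fingers measure 118 mm over their backs; the gripper's body (76 mm by 178 mm) begins 60 mm behind the grasp point.
Start: joints at [62.166, 18.312, 89.639, -0, 72.044, -1.146], TCP at [258.259, 513.756, 213.976] pointing down, gripper open.
Joint ranges: [-177.97, 177.97], [-48.28, 115.42], [12.27, 149.76], [-77.06, 257.06], [2.81, 150.46], [-146.56, 146.56]. Speed limits (degrees/s): [147.25, 147.25, 180, 180, 180, 180].

INTERFACE

Orientations are given as [roll, pitch, yaw] about the fixed x, y, z axes, in that order (R = Rz(yaw) Ry(pitch) Rx(roll)).
In Python, from workcell import env, optics gives the robot as it stands. The module is installed in compiled form; this text tells all that it offers.
- The arm moves only by the tool send_rows, never from a script. Its argument "targets" is a list that holds one entry, the list of rows, each a list of 7 numbers: the turn, a rotation vector about the world's x, y, z scaled (see below), then the shift along the world's x, y, z scaled (see below), then the closure, from -1 (fully open) to 1 (shut). In form: [[[rx, ry, rz, x, y, z, gripper], ...]]. A call has 1 to 12 rows; each row shifts and turns the commanded pose from where the row before left it; what a row does not reach is not made up. The controller multiplies each number of a shift by 0.2 m and each number of a turn by pi/2 rad. A row lasts 1/10 s, in which the tool goes at most 50 mm and 8.59 degrees, less where a joint would pass 70% of its speed; a pose out of reach is approached as far as the arm can. A call with a number of a shift or a turn outside -1 to 1 is refused whole. A call with a gripper value outside its range is refused whole. The fingers move at their own pace and stop on an object; "grip_force" is the grip in N (left out, the last holds). Time passes only in rows, so rows that do not move let the fingers close. It gives the time, the measured TCP pose, the force, the opening and the grip force at its end, in the units of the state.
- env.state(): the state, without advancing time (a new reading comes with each control period).
- optics.grab_frame(name): name is "scene" or "top"; returns (picture, depth): 420x560x3 uint8, red, green, blue; 420x560 float32, mm along the optical axis (not along the pixel's ray), 0 where there is no reading.
- optics.camera_info(name): a dict with "camera_matrix" (3x3 intrinsics, pixels), "k1" (the pictures are not rectified: a ray, as slopes to the right and down, at radius r is drawn at 1 + k1 r^2 times it, then the intrinsics apply), "R" (3x3) and "t" (3): a world point X has camera coordinates R X + t. Camera axes: x right, y down, z forward; pixel columns grow to the right and rows downward; lengths in mm; the calibration is good to about 2 mm. A picture is of the moment at which its call begins. camera_info takes no time and is no camera call.
- env.job_done(): hands the job in; it is judged then, once.
Trained networks look in the newest picture that a camera, given by its name, has taken for a name from the list of things; names that differ only in an ending like _2 or _b are one class to them, and where a whole thing is asked for, a point or a joint stands for the part that bears it (a point fixed in the world has none). Each returns a list of dicts, best first, with "conf" (0 to 1); they miss things now and then, are a little off and sometimes report something else, mostly with a low value. They report only what shows in the picture. A call takes as long as a camera call. They do not tell look-alikes from the thing itself.
- optics.silhouettes(camera, name): "mask" (420x560 bool, what is visible of it) and "at" ([column, row] in pixels, amid what is visible of it).
- optics.place_of(camera, name): "at" ([column, row] in pixels: a listed point, or the origin of a listed thing).
The state is a dict: "time_s": time; "qpos": joint angles; "qvel": joint speeds; "effort": joint torques, N m; "ee_pos": TCP position; "ee_rot": TCP orientation; "force": force on the tool from outside, world axes, zero at the start; "torque": the same for the moment, N m; "gripper_width": finger opening in mm; "gripper_force": force on a finger pad.
Only numpy, scipy, OpenCV 4.12 (cv2) and the standard library are available. Lean on these libraries where they do the work, as an engineer would, in place of code of your own. Each camera call takes 0.05 s, during which the arm holds its last target. There are 200 camera calls.

TASK

First flip the orange cam lever over to free the pink bead box, then slide its lid fully open. Next gather every bead lying on the table onto the blue tray where it stands, lift the tray with all the beads aboard and tip its open end over the box so that they all slide in; every bead must end up in the box. Then set the empty tray back down flat on the green mat, slide the lid fully shut and, with it shut, flip the lever fully back to lock it, leaving the spools and the jar standing where they are.

Things in the scene. Friction and masses are not known exactly. Their poses are not given: they have to be found in the camera images.
- bead_a: chunky yellow lacing bead with cream bands, a rectangular block 60 x 28 x 24 mm (own x, y, z), 30 g; origin at its centre, x along its length. Starts lying on the tray.
- bead_b: chunky blue lacing bead with cream bands, a rectangular block 60 x 28 x 24 mm (own x, y, z), 30 g; origin at its centre, x along its length. Starts lying on the tray.
- bead_c: chunky green lacing bead with cream bands, a rectangular block 60 x 28 x 24 mm (own x, y, z), 30 g; origin at its centre, x along its length. If present, starts lying on the table; absent (no pose) in some starts.
- bead_d: chunky orange lacing bead with cream bands, a rectangular block 60 x 28 x 24 mm (own x, y, z), 30 g; origin at its centre, x along its length. If present, starts lying on the table; absent (no pose) in some starts.
- bead_e: chunky purple lacing bead with cream bands, a rectangular block 60 x 28 x 24 mm (own x, y, z), 30 g; origin at its centre, x along its length. If present, starts lying on the table; absent (no pose) in some starts.
- bead_f: chunky teal lacing bead with cream bands, a rectangular block 60 x 28 x 24 mm (own x, y, z), 30 g; origin at its centre, x along its length. If present, starts lying on the table; absent (no pose) in some starts.
- tray: pale blue tray, 240 (own x) x 180 mm (y), 0.28 kg, origin under its centre; floor 4 mm, walls 4 mm thick to 26 mm height on both long sides and at -x; the +x end is open: the pouring end. On y = 0 stands a darker upright grip fin, 12 mm thick in y, x = -58 to +32 mm, top at 84 mm; a low rib joins it to the back wall. Beads slide at a tip of 30 to 36 degrees; 60 empties it
- tray_lip (a point): middle of the tray's open pouring edge, on the floor's top surface (tray frame 120, 0, 4 mm); axes as the tray's
- tray_fin (a point): middle of the fin's top edge (tray frame -13, 0, 84 mm)
- mat: dark green cutting mat with a pale grid, lying flat on the table, 320 mm (own x) x 240 mm (y), 1 mm thick, fixed; origin at its centre. The tray starts on it, pouring end towards the mat's +x, which faces the pink box
- box: fixed pink open-topped bead box, 230 mm (own x) x 160 mm (y) x 90 mm high, walls 5 mm, floor 5 mm; origin under its centre. Two lid runners stick out 170 mm from its -y side. Its +y side faces the mat
- box_mouth (a point): centre of the box's mouth, level with its rim, 90 mm above the table; axes as the box's
- lid (a joint): travel of the darker pink sliding lid (m): 0 = fully shut over the box, 0.17 = fully open; it slides towards the box's -y at 2.5 N of friction, stays where left, and is held shut within 6 mm while the lever is locked. The lid's top is 96 mm above the table
- lid_grip (a point): middle of the top edge of the lid's white upright grip bar: bar 60 mm along box x, 14 mm thick along box y, 40 mm high above the lid, top 136 mm above the table
- cam (a joint): angle of the orange cam lever (rad): 0 = locked (leans 52 degrees from upright towards the box's +y, its nose behind the lid's white lug), 1.8 = free (leans 52 degrees towards -y); friction 0.1 N m, stays where left. It turns about the box's +x axis through cam_axle; the nose clears the lug beyond about 1 rad. Lean from upright towards box +y = 0.9 - value
- cam_axle (a point): middle of the lever on its turning axis, box frame -140, -20, 126 mm, axes as the box's
- cam_grip (a point): centre of the lever's T-bar end, 75 mm from the axle: an orange cylinder 20 mm thick and 34 mm long, lying along the box's x; it can be pinched by its two end faces (along box x) and swung over the top in an arc
- spool_brown: bystander: white-flanged spool, brown, 68 mm across, 70 mm high, upright, origin at its underside
- spool_plum: bystander: white-flanged spool, dark plum, 68 mm across, 70 mm high, upright, origin at its underside
- jar: bystander: small green glass jar, 64 mm across, 75 mm high, upright, origin at its underside
There are look-alikes about, which are no part of the job. There is more than one size of the bead_d; the one meant has the size given above.

How it is judged:
By the outcome, as a careful person would: the job done as asked, in the order asked, and still so for the second after the job is handed in, with the robot touching nothing.
Of bead_c, bead_d, bead_e, bead_f only 2 to 4 are there at a start; the rules pass over those that are not, and their reading is None.
At some moment in a run one of bead_c, bead_d, bead_e, bead_f may be knocked a few centimetres aside while the robot is not near it.
It also fails if it takes over 210 s, if anything falls off the work surface, if the arm or the gripper's body presses on something with over 40 N, if the wrist force passes 120 N, or if a joint passes its speed limit or range.

## Working session

There is one attempt and no reset: what is moved stays moved. The work goes in short steps, Python scripts to look and compute and a tool call to move; the robot and the scene stay as the last step left them, time stands still between calls to the robot, and variables do not carry over. Pictures are saved under pics/ and viewed, at most 14 in all, crops included, and the job is handed in when it is done.

Besides the shell and the picture viewer there is one more tool, called after "Emit:" by a JSON object that holds its "api" and its "payload", one argument or row to a line. send_rows: Moves the arm, as the interface text tells. Its arguments: {"type":"object","properties":{"targets":{"type":"array"},"grip_force":{"type":"number"}},"required":["targets"]}

```bash
mkdir -p pics; ls
cat > h.py <<'E'
import numpy as np, cv2
from workcell import env, optics
def snap(c,fn=None):
    im,d=optics.grab_frame(c)
    if fn: cv2.imwrite('pics/'+fn,im[:,:,::-1])
    return im,d
def rays(c,uv):
    I=optics.camera_info(c);K=np.array(I['camera_matrix'],float);k=I['k1']
    uv=np.atleast_2d(np.array(uv,float))
    q=np.stack([(uv[:,0]-K[0,2])/K[0,0],(uv[:,1]-K[1,2])/K[1,1]],1)
    p=q.copy()
    for _ in range(20): p=q/(1+k*(p**2).sum(1,keepdims=True))
    R=np.array(I['R']);t=np.array(I['t'])
    return -R.T@t, np.c_[p,np.ones(len(p))]@R   # per unit depth
def at_z(c,uv,z):
    C,r=rays(c,uv); return C+r*((z-C[2])/r[:,2])[:,None]
def at_d(c,uv,d):
    C,r=rays(c,uv); return C+r*np.asarray(d).reshape(-1,1)
def proj(c,X):
    I=optics.camera_info(c);K=np.array(I['camera_matrix'],float)
    p=np.atleast_2d(X)@np.array(I['R']).T+np.array(I['t']);p=p[:,:2]/p[:,2:]
    p=p*(1+I['k1']*(p**2).sum(1,keepdims=True))
    return p*[K[0,0],K[1,1]]+[K[0,2],K[1,2]]
def cloud(c,d,m=None):
    m=(d>0) if m is None else (m&(d>0)); v,u=np.nonzero(m)
    return at_d(c,np.c_[u,v],d[v,u])
E
python3 - <<'E'
from h import *
for c in('top','scene'):
    snap(c,c+'0.png'); print(c,{k:np.round(v,3).tolist() for k,v in optics.camera_info(c).items()})
print(env.state())
E
```

```text
pics
top {'camera_matrix': [[513.769, 0.0, 282.281], [0.0, 513.769, 206.656], [0.0, 0.0, 1.0]], 'k1': 0.023, 'R': [[-0.002, -1.0, 0.0], [-0.975, 0.002, -0.221], [0.221, -0.001, -0.975]], 't': [109.692, 604.52, 1248.437]}
scene {'camera_matrix': [[386.55, 0.0, 282.238], [0.0, 386.55, 202.804], [0.0, 0.0, 1.0]], 'k1': -0.049, 'R': [[-0.46, 0.888, -0.004], [0.77, 0.397, -0.499], [-0.441, -0.232, -0.867]], 't': [184.485, -434.487, 1404.791]}
{'time_s': 0.1, 'qpos': array([ 6.21643541e+01,  1.83495026e+01,  8.96985782e+01, -5.79217484e-04,
        7.20432014e+01, -1.14487443e+00]), 'qvel': array([ 0.01816606, -0.06453161, -0.19486522, -0.06272143,  0.05252524,
        0.03588828]), 'effort': array([ 2.08410456e-04, -4.13332415e+01, -2.32508755e+01,  7.31282216e-02,
        4.21146210e-02, -3.77526737e-05]), 'ee_pos': array([258.06367638, 513.34575663, 213.19473957]), 'ee_rot': array([-1.79908725e+02, -1.27325386e-03,  1.53309406e+02]), 'force': array([ 0.19026245,  0.80813952, -0.1295473 ]), 'torque': array([0.03645895, 0.00271088, 0.00246848]), 'gripper_force': 0.0, 'gripper_width': 91.17336823704541}
```

View pics/top0.png

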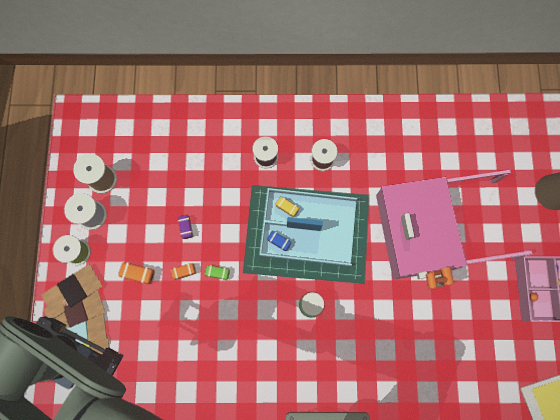

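View pics/scene0.png

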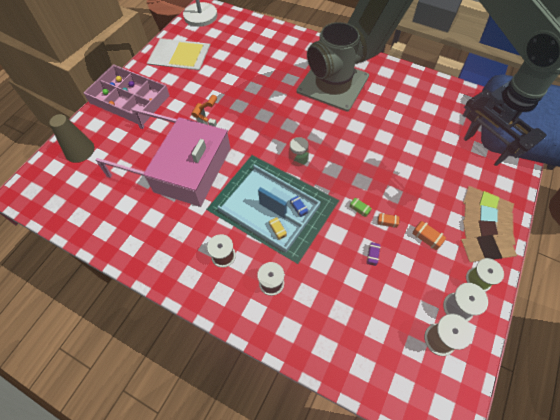

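The top view shows the mat and tray at (305,230), and on the tray a yellow bead (287,206) and a blue one (279,240). On the table are purple (185,227), small orange (184,271) and green (217,272); the bigger orange at (136,272) is the decoy. The box is at (420,228), the lever at (440,278), spools at (265,150) and (324,153), and the jar at (312,305).

```bash
cat > m.py <<'E'
from h import *
def rect(P):
    (c,s,a)=cv2.minAreaRect(P[:,:2].astype(np.float32))
    if s[0]<s[1]: s=s[::-1];a+=90
    return np.round([*c,*s,(a+90)%180-90],1)
def bead(c,d,name,z=24):
    out=[]
    for r in optics.silhouettes(c,name):
        if r['conf']<.3: continue
        P=cloud(c,d,r['mask'])
        zt=np.percentile(P[:,2],90); Q=P[P[:,2]>zt-7]
        out.append((name,round(r['conf'],2),np.round(r['at']).tolist(),'ztop',round(zt,1),rect(Q).tolist()))
    return out
E
python3 - <<'E'
from m import *
im,d=snap('top')
for n in['bead_a','bead_b','bead_c','bead_d','bead_e','bead_f','tray','mat','box','spool_brown','spool_plum','jar','cam','lid']:
    for o in bead('top',d,n): print(*o)
ims,ds=snap('scene')
for n,z in[('tray_lip',4),('tray_fin',84),('lid_grip',136),('cam_axle',126),('cam_grip',126+75*np.cos(.9)),('mat',1),('box_mouth',90),('box',0),('tray',0)]:
    for c in('top','scene'):
        for r in optics.place_of(c,n)[:2]: print(n,c,round(r['conf'],2),at_z(c,r['at'],z).round(1).tolist())
# lid plane
P=cloud('top',d);Q=P[(abs(P[:,2]-96)<4)&(P[:,1]<-100)];print('lid',len(Q),rect(Q) if len(Q) else 0)
E
```

```text
bead_a 0.83 [137.0, 273.0] ztop 35.6 [441.8, 484.5, 86.8, 39.0, 75.9]
bead_a 0.76 [187.0, 226.0] ztop 26.5 [562.9, 363.6, 58.3, 26.7, 11.9]
bead_a 0.69 [291.0, 205.0] ztop 29.9 [616.6, 96.0, 59.0, 26.8, 56.7]
bead_a 0.68 [301.0, 258.0] ztop 4.3 [547.6, 42.9, 324.6, 243.3, 84.7]
bead_a 0.65 [183.0, 270.0] ztop 26.2 [447.2, 365.5, 58.8, 27.9, -73.8]
bead_a 0.51 [278.0, 243.0] ztop 31.3 [523.8, 117.6, 56.1, 26.7, 61.5]
bead_b 0.83 [137.0, 273.0] ztop 35.6 [441.8, 484.5, 86.8, 39.0, 75.9]
bead_b 0.76 [187.0, 226.0] ztop 26.5 [562.9, 363.6, 58.3, 26.7, 11.9]
bead_b 0.69 [291.0, 205.0] ztop 29.9 [616.6, 96.0, 59.0, 26.8, 56.7]
bead_b 0.68 [301.0, 258.0] ztop 4.3 [547.6, 42.9, 324.6, 243.3, 84.7]
bead_b 0.65 [183.0, 270.0] ztop 26.2 [447.2, 365.5, 58.8, 27.9, -73.8]
bead_b 0.51 [278.0, 243.0] ztop 31.3 [523.8, 117.6, 56.1, 26.7, 61.5]
bead_c 0.83 [137.0, 273.0] ztop 35.6 [441.8, 484.5, 86.8, 39.0, 75.9]
bead_c 0.76 [187.0, 226.0] ztop 26.5 [562.9, 363.6, 58.3, 26.7, 11.9]
bead_c 0.69 [291.0, 205.0] ztop 29.9 [616.6, 96.0, 59.0, 26.8, 56.7]
bead_c 0.68 [301.0, 258.0] ztop 4.3 [547.6, 42.9, 3
[... 2577 characters left out ...]
 126.0]]
cam_axle top 0.65 [[437.4, 342.2, 126.0]]
cam_axle scene 0.8 [[411.2, -291.8, 126.0]]
cam_grip top 0.96 [[407.7, -234.3, 172.6]]
cam_grip top 0.73 [[431.5, 336.9, 172.6]]
cam_grip scene 0.68 [[416.2, -219.6, 172.6]]
mat scene 0.34 [[531.7, 31.3, 1.0]]
box_mouth top 0.67 [[512.4, 122.1, 90.0]]
box_mouth top 0.59 [[543.5, -233.2, 90.0]]
box_mouth scene 0.89 [[551.0, -236.3, 90.0]]
box_mouth scene 0.49 [[596.9, -181.2, 90.0]]
box top 0.61 [[420.0, -320.0, 0.0]]
box top 0.59 [[557.6, -238.3, 0.0]]
box scene 0.92 [[558.2, -235.3, 0.0]]
box scene 0.69 [[446.6, 277.1, 0.0]]
tray top 0.75 [[569.7, 39.0, 0.0]]
tray scene 0.85 [[554.6, 39.9, 0.0]]
lid 5158 [ 555.3 -382.3  448.8  265.   -81.1]
```

```bash
python3 - <<'E'
from m import *
for c in('top','scene'):
    im,d=snap(c); P=cloud(c,d)
    def sel(x0,x1,y0,y1,z0,z1):
        return P[(P[:,0]>x0)&(P[:,0]<x1)&(P[:,1]>y0)&(P[:,1]<y1)&(P[:,2]>z0)&(P[:,2]<z1)]
    print(c,'table',np.median(sel(450,650,-140,-100,-20,20)[:,2]))
    print('lidtop',np.median(sel(500,600,-300,-200,80,110)[:,2]),rect(sel(415,700,-330,-135,90,104)))
    print('lidbar',rect(sel(480,620,-330,-135,128,150)),np.median(sel(480,620,-330,-135,128,150)[:,2]))
    Q=sel(370,450,-300,-180,165,200);print('T',rect(Q),Q.mean(0),Q[:,2].max())
    print('fin',rect(sel(450,680,-80,140,78,95)))
    Q=sel(430,700,-95,165,15,29);print('tray',rect(Q))
    # row of lid by box-x slices
    u=np.array([np.cos(np.radians(9)),np.sin(np.radians(9))]);v=np.array([-u[1],u[0]])
    Q=sel(400,720,-350,-120,90,104);a=Q[:,:2]@u;b=Q[:,:2]@v
    for lo in range(390,650,20):
        k=(a>lo)&(a<lo+20)
        if k.sum()>5: print(lo,b[k].min().round(),b[k].max().round(),end='; ')
    print()
E
python3 -c "
import cv2
a=cv2.imread('pics/top0.png')[160:320,360:560];b=cv2.imread('pics/scene0.png')[70:230,80:280]
cv2.imwrite('pics/c1.png',cv2.resize(cv2.hconcat([a,b]),None,fx=2,fy=2,interpolation=2))"
```

```text
top table 0.002572789258465491
lidtop 96.20596996486847 [ 546.  -247.4  242.8  180.2    8.1]
lidbar [ 544.7 -195.4   59.1   15.6    7.8] 135.30101973057867
T [ 409.1 -233.7   33.8   32.6    7. ] [ 408.04852719 -227.01702816  183.4909574 ] 191.393479950666
fin [564.6  52.7  89.2  13.4  83.3]
tray [564.   39.5 239.8 181.6  83.3]
390 -417.0 -239.0; 410 -406.0 -240.0; 430 -407.0 -240.0; 450 -406.0 -241.0; 470 -406.0 -241.0; 490 -406.0 -240.0; 510 -405.0 -241.0; 530 -406.0 -240.0; 550 -407.0 -241.0; 570 -407.0 -241.0; 590 -440.0 -241.0; 610 -449.0 -242.0; 
scene table 1.0201660077869974
lidtop 96.14760574064195 [ 546.9 -250.4  244.6  188.9    7.6]
lidbar [ 545.8 -194.5   60.    14.3    8.7] 135.6368652442913
T [ 412.5 -228.3   34.4   31.7   31.6] [ 412.99224714 -225.05488563  182.41769061] 189.88907448016334
fin [564.2  53.4  90.4  15.1  83.3]
tray [562.8  40.4 241.4 183.4  83.4]
390 -416.0 -241.0; 410 -408.0 -239.0; 430 -407.0 -239.0; 450 -407.0 -239.0; 470 -407.0 -240.0; 490 -407.0 -240.0; 510 -407.0 -241.0; 530 -405.0 -240.0; 550 -406.0 -240.0; 570 -406.0 -240.0; 590 -406.0 -241.0; 610 -430.0 -241.0;
```

View pics/c1.png

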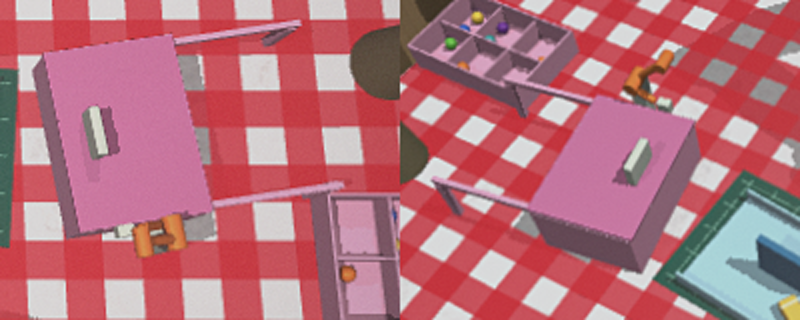

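The crop shows the lid with its white bar at about (98,132), the lever leaning over the lug at about (160,235), and the runners going off to the right.

Emit:
{"api": "send_rows", "payload": {
  "targets": [
    [[0, 0, -0.05, 0.04, -0.18, 0.02, -1], [0, 0, -0.05, 0.04, -0.18, 0.02, -1], [0, 0, -0.05, 0.04, -0.18, 0.02, -1], [0, 0, -0.05, 0.04, -0.18, 0.02, -1], [0, 0, -0.05, 0.04, -0.18, 0.02, -1], [0, 0, -0.05, 0.04, -0.18, 0.02, -1], [0, 0, -0.05, 0.04, -0.18, 0.02, -1], [0, 0, -0.05, 0.04, -0.18, 0.02, -1], [0, 0, -0.05, 0.04, -0.18, 0.02, -1], [0, 0, -0.05, 0.04, -0.18, 0.02, -1], [0, 0, -0.05, 0.04, -0.18, 0, -1], [0, 0, -0.06, 0.04, -0.18, 0, -1]]
  ],
  "grip_force": 12
}}

```text
time_s: 3.1
ee_pos: [354.4, 80.3, 254.4]
ee_rot: [179.9, -0.0, 98.2]
force: [0.6, -0.6, 0.1]
gripper_width: 91.5
gripper_force: 0.0
```

Emit:
{"api": "send_rows", "payload": {
  "targets": [
    [[0, 0, 0, 0.04, -0.18, 0, -1], [0, 0, 0, 0.04, -0.18, 0, -1], [0, 0, 0, 0.04, -0.18, 0, -1], [0, 0, 0, 0.04, -0.18, 0, -1], [0, 0, 0, 0.04, -0.18, 0, -1], [0, 0, 0, 0.04, -0.18, 0, -1], [0, 0, 0, 0.04, -0.18, 0, -1], [0, 0, 0, 0.0, -0.18, 0, -1], [0, 0, 0, 0.0, -0.08, 0, -1], [0, 0, 0, 0, 0, 0, -1], [0, 0, 0, 0, 0, 0, -1]]
  ]
}}

```text
time_s: 4.2
ee_pos: [410.0, -221.9, 253.9]
ee_rot: [-180.0, -0.0, 98.4]
force: [-0.1, -0.0, 0.0]
gripper_width: 91.5
gripper_force: 0.0
```

Emit:
{"api": "send_rows", "payload": {
  "targets": [
    [[0, 0, 0, 0, -0.01, -0.12, -1], [0, 0, 0, 0, 0, -0.12, -1], [0, 0, 0, 0, 0, -0.12, -1], [0, 0, 0, 0, 0, -0.12, -1], [0, 0, 0, 0, 0, 0, -1], [0, 0, 0, 0, 0, 0, 1], [0, 0, 0, 0, 0, 0, 1], [0, 0, 0, 0, 0, 0, 1], [0, 0, 0, 0, 0, 0, 1], [0, 0, 0, 0, 0, 0, 1]]
  ]
}}

```text
time_s: 5.2
ee_pos: [410.5, -224.4, 158.5]
ee_rot: [179.9, 0.0, 98.4]
force: [-0.2, -0.0, -0.2]
gripper_width: 54.4
gripper_force: 0.0
```

Run:
```python
from m import *
im,d=snap('top','t1.png'); snap('scene','s1.png')
a=cv2.imread('pics/t1.png');b=cv2.imread('pics/s1.png')[60:260,80:280]
a=a[150:350,30:230];cv2.imwrite('pics/c2.png',cv2.resize(cv2.hconcat([a,b]),None,fx=2,fy=2,interpolation=2))
for o in bead('top',d,'bead_c'): print(*o)
# arc of T-bar, tool-frame shifts in world
v=np.array([-.148,.989])
```

```text
bead_c 0.78 [280.0, 240.0] ztop 30.7 [524.7, 116.9, 58.2, 28.1, 58.2]
bead_c 0.78 [138.0, 272.0] ztop 35.6 [441.6, 485.1, 85.1, 38.3, 74.6]
bead_c 0.72 [217.0, 273.0] ztop 26.5 [443.6, 277.5, 58.3, 27.0, 79.3]
bead_c 0.71 [184.0, 229.0] ztop 25.8 [564.2, 364.8, 59.3, 28.8, 12.9]
bead_c 0.63 [292.0, 208.0] ztop 30.2 [617.0, 96.7, 59.1, 29.2, 54.7]
bead_c 0.62 [183.0, 272.0] ztop 26.4 [446.8, 365.8, 57.9, 27.6, -74.2]
```

View pics/c2.png

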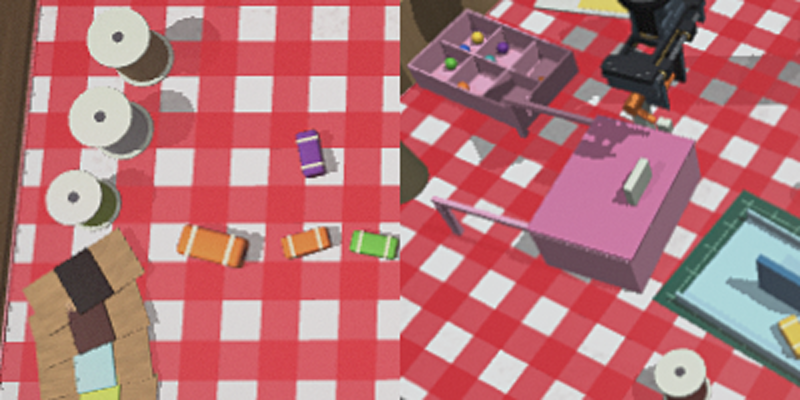

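There is no teal bead, so the loose ones are green, small orange and purple. The fingers straddle the lever's T-bar, so I will close on it.

Emit:
{"api": "send_rows", "payload": {
  "targets": [
    [[0, 0, 0, 0, 0, -0.02, 1], [0, 0, 0, 0, 0, 0, 1], [0, 0, 0, 0, 0, 0, 1], [0, 0, 0, 0, 0, 0, 1], [0, 0, 0, 0, 0, 0, 1], [0, 0, 0, 0, 0, 0, 1]]
  ]
}}

```text
time_s: 5.95
ee_pos: [408.4, -223.5, 153.3]
ee_rot: [-179.8, -0.1, 98.4]
force: [-5.0, 1.9, 0.7]
gripper_width: 33.8
gripper_force: 12.0
```

Run:
```python
import numpy as np
v=np.array([-.148,.989])
N=18
th=0.9-np.linspace(0,1.82,N+1)
p=np.c_[75*np.sin(th)[:,None]*v,75*np.cos(th)]
print(np.round(np.diff(p,axis=0)/200,3).tolist())
```

```text
[[0.004, -0.025, 0.028], [0.004, -0.027, 0.026], [0.004, -0.03, 0.023], [0.005, -0.032, 0.02], [0.005, -0.034, 0.016], [0.005, -0.035, 0.013], [0.005, -0.036, 0.009], [0.006, -0.037, 0.005], [0.006, -0.037, 0.002], [0.006, -0.037, -0.002], [0.006, -0.037, -0.006], [0.005, -0.036, -0.01], [0.005, -0.035, -0.013], [0.005, -0.034, -0.017], [0.005, -0.032, -0.02], [0.004, -0.029, -0.023], [0.004, -0.027, -0.026], [0.004, -0.024, -0.029]]
```

Emit:
{"api": "send_rows", "payload": {
  "targets": [
    [[0, 0, 0, -0.004, -0.025, 0.028, 1], [0, 0, 0, 0, -0.027, 0.026, 1], [0, 0, 0, 0.004, -0.03, 0.023, 1], [0, 0, 0, 0.005, -0.032, 0.02, 1], [0, 0, 0, 0.005, -0.034, 0.016, 1], [0, 0, 0, 0.005, -0.035, 0.013, 1], [0, 0, 0, 0.005, -0.036, 0.009, 1], [0, 0, 0, 0.006, -0.037, 0.005, 1], [0, 0, 0, 0.006, -0.037, 0.002, 1], [0, 0, 0, 0.006, -0.037, -0.002, 1]]
  ]
}}

```text
time_s: 6.95
ee_pos: [418.3, -290.8, 182.5]
ee_rot: [179.9, 0.0, 98.4]
force: [2.4, 3.4, -0.7]
gripper_width: 33.9
gripper_force: 12.0
```

Emit:
{"api": "send_rows", "payload": {
  "targets": [
    [[0, 0, 0, 0.006, -0.037, -0.006, 1], [0, 0, 0, 0.005, -0.036, -0.01, 1], [0, 0, 0, 0.005, -0.035, -0.013, 1], [0, 0, 0, 0.005, -0.034, -0.017, 1], [0, 0, 0, 0.005, -0.032, -0.02, 1], [0, 0, 0, 0.004, -0.029, -0.023, 1], [0, 0, 0, 0.004, -0.027, -0.026, 1], [0, 0, 0, 0.004, -0.024, -0.029, 1], [0, 0, 0, 0, 0, 0, 1], [0, 0, 0, 0, 0, 0, 1]]
  ]
}}

```text
time_s: 7.95
ee_pos: [426.1, -342.8, 152.7]
ee_rot: [179.9, 0.2, 98.4]
force: [4.1, -3.0, 0.5]
gripper_width: 33.8
gripper_force: 12.0
```

Emit:
{"api": "send_rows", "payload": {
  "targets": [
    [[0, 0, 0, 0, 0, 0, -1], [0, 0, 0, 0, 0, 0, -1], [0, 0, 0, 0, 0, 0, -1], [0, 0, 0, 0, 0, 0, -1], [0, 0, 0, 0, 0, 0, -1], [0, 0, 0, 0, 0, 0.1, -1], [0, 0, 0, 0, 0, 0.19, -1], [0, 0, 0, 0, 0, 0.19, -1]]
  ]
}}

```text
time_s: 8.75
ee_pos: [424.9, -340.6, 249.7]
ee_rot: [-179.9, -0.1, 98.4]
force: [0.6, -0.3, -0.2]
gripper_width: 90.8
gripper_force: 0.0
```

Emit:
{"api": "send_rows", "payload": {
  "targets": [
    [[0, 0, -0.083, 0.05, 0.062, 0, -1], [0, 0, -0.083, 0.05, 0.062, 0, -1], [0, 0, -0.083, 0.05, 0.062, 0, -1], [0, 0, -0.083, 0.05, 0.062, 0, -1], [0, 0, -0.083, 0.05, 0.062, 0, -1], [0, 0, -0.083, 0.05, 0.062, 0, -1], [0, 0, -0.083, 0.05, 0.062, 0, -1], [0, 0, -0.083, 0.05, 0.062, 0, -1], [0, 0, -0.083, 0.05, 0.062, 0, -1], [0, 0, -0.083, 0.05, 0.062, 0, -1], [0, 0, -0.083, 0.05, 0.062, 0, -1], [0, 0, -0.083, 0.045, 0.058, 0, -1]]
  ]
}}

```text
time_s: 9.95
ee_pos: [544.7, -192.4, 249.1]
ee_rot: [180.0, 0.0, 8.5]
force: [0.3, 0.0, 0.3]
gripper_width: 91.4
gripper_force: 0.0
```

Emit:
{"api": "send_rows", "payload": {
  "targets": [
    [[0, 0, 0, 0, 0, -0.15, -1], [0, 0, 0, 0, 0, -0.15, -1], [0, 0, 0, 0, 0, -0.15, -1], [0, 0, 0, 0, 0, -0.15, -1], [0, 0, 0, 0, 0, 0, -1], [0, 0, 0, 0, 0, 0, -1]]
  ]
}}

```text
time_s: 10.55
ee_pos: [544.6, -193.1, 129.5]
ee_rot: [180.0, 0.0, 8.8]
force: [-0.1, 0.3, 0.6]
gripper_width: 91.0
gripper_force: 0.0
```

Run:
```python
from m import *
print({k:np.round(v,1) for k,v in env.state().items() if k in('ee_pos','ee_rot','qpos')})
for c in('top','scene'):
    snap(c,c+'2.png')
    for n,z in (('cam_grip',172.6),('lid_grip',136)):
        for r in optics.place_of(c,n)[:1]: print(c,n,r['conf'],at_z(c,r['at'],z))
```

```text
{'qpos': array([-20.7,  22.3,  96.5,  -0. ,  61.3,  60.6]), 'ee_pos': array([ 544.6, -193.1,  129.5]), 'ee_rot': array([180. ,   0. ,   8.8])}
top cam_grip 0.58 [[ 418.82284118 -344.39382262  172.6       ]]
top lid_grip 0.65 [[ 546.41027942 -191.15913923  136.        ]]
scene cam_grip 0.49 [[635.62194748 365.92385361 172.6       ]]
scene lid_grip 0.72 [[ 548.76106289 -192.76809865  136.        ]]
```

View pics/scene2.png

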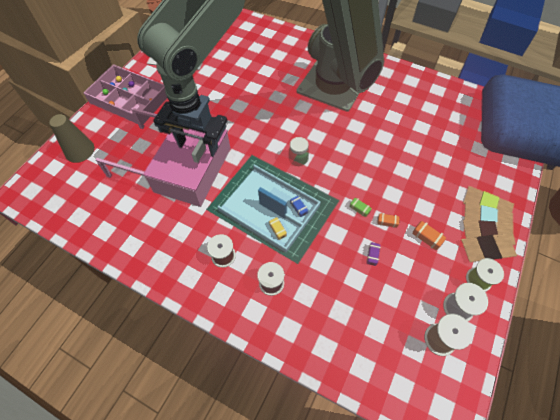

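The gripper straddles the lid's white bar (about 190,145) and the lever is free, so I go down, grip and slide the lid.

Emit:
{"api": "send_rows", "payload": {
  "targets": [
    [[0, 0, 0, 0, 0, -0.065, -1], [0, 0, 0, 0, 0, -0.065, -1], [0, 0, 0, 0, 0, 0, 1], [0, 0, 0, 0, 0, 0, 1], [0, 0, 0, 0, 0, 0, 1], [0, 0, 0, 0, 0, 0, 1], [0, 0, 0, 0, 0, 0, 1], [0, 0, 0, 0, 0, 0, 1], [0, 0, 0, 0, 0, 0, 1], [0, 0, 0, 0, 0, 0, 1], [0, 0, 0, 0, 0, 0, 1]]
  ],
  "grip_force": 20
}}

```text
time_s: 11.95
ee_pos: [544.5, -193.1, 103.2]
ee_rot: [180.0, 0.0, 8.8]
force: [-0.2, -0.0, -0.4]
gripper_width: 22.2
gripper_force: 0.0
```

Emit:
{"api": "send_rows", "payload": {
  "targets": [
    [[0, 0, 0, 0.01, -0.07, 0, 1], [0, 0, 0, 0.011, -0.08, 0, 1], [0, 0, 0, 0.012, -0.08, 0, 1], [0, 0, 0, 0.012, -0.08, 0, 1], [0, 0, 0, 0.012, -0.08, 0, 1], [0, 0, 0, 0.012, -0.08, 0, 1], [0, 0, 0, 0.012, -0.08, 0, 1], [0, 0, 0, 0.012, -0.08, 0, 1], [0, 0, 0, 0.012, -0.08, 0, 1], [0, 0, 0, 0.012, -0.08, 0, 1], [0, 0, 0, 0.009, -0.06, 0, 1], [0, 0, 0, 0, 0, 0, 1]]
  ]
}}

```text
time_s: 13.15
ee_pos: [570.1, -363.8, 103.1]
ee_rot: [-179.9, -0.0, 8.7]
force: [3.3, 3.8, -0.4]
gripper_width: 14.1
gripper_force: 20.0
```

Emit:
{"api": "send_rows", "payload": {
  "targets": [
    [[0, 0, 0, 0.002, -0.015, 0, 1], [0, 0, 0, 0.002, -0.015, 0, 1], [0, 0, 0, 0, 0, 0, 1], [0, 0, 0, 0, 0, 0, 1]]
  ]
}}

```text
time_s: 13.55
ee_pos: [570.1, -363.8, 103.1]
ee_rot: [-179.4, 0.1, 8.8]
force: [1.4, 18.2, 4.3]
gripper_width: 14.0
gripper_force: 20.0
```

Run:
```python
from m import *
im,d=snap('top');P=cloud('top',d)
u=np.array([np.cos(np.radians(8.5)),np.sin(np.radians(8.5))]);v=np.array([-u[1],u[0]])
X=P[:,:2]-[552.7,-242];a=X@u;b=X@v
Q=P[(abs(a)<110)&(b>-230)&(b<120)];bb=b[(abs(a)<110)&(b>-230)&(b<120)]
for lo in range(-130,100,5):
    k=(bb>lo)&(bb<=lo+5);print(lo,np.percentile(Q[k,2],[10,50,90]).round() if k.any() else '',end=' ')
for o in bead('top',d,'bead_c'): print(*o)
```

```text
-130 [ 96. 457. 477.] -125 [ 95. 452. 476.] -120 [ -0. 433. 476.] -115 [  1. 433. 476.] -110 [ 95. 454. 477.] -105 [ 96. 449. 478.] -100 [ 96. 432. 478.] -95 [ 95. 290. 478.] -90 [ 94. 283. 476.] -85 [ 93. 283. 489.] -80 [ 87. 270. 486.] -75 [ 11.  66. 276.] -70 [  3.  53. 503.] -65 [  3. 222. 504.] -60 [  3. 220. 510.] -55 [  2. 222. 535.] -50 [  3. 222. 526.] -45 [  2. 211. 537.] -40 [  3. 220. 540.] -35 [  2. 220. 546.] -30 [  3. 447. 548.] -25 [  3. 460. 548.] -20 [  3.  91. 551.] -15 [  3.  65. 551.] -10 [  3.  29. 552.] -5 [  2.  18. 552.] 0 [  2.  62. 555.] 5 [  2.   9. 553.] 10 [  2.   9. 553.] 15 [  2.  10. 553.] 20 [  2.  15. 547.] 25 [  2.   7. 552.] 30 [  1.   6. 552.] 35 [  1.   6. 545.] 40 [ 1.  5. 10.] 45 [ 1.  5. 10.] 50 [ 2.  5. 10.] 55 [ 4.  8. 66.] 60 [48. 73. 86.] 65 [55. 69. 89.] 70 [77. 84. 85.] 75 [85. 89. 92.] 80 [ 0. 43. 84.] 85 [-4. -1.  3.] 90 [-4. -1.  3.] 95 [-4. -1.  3.] bead_c 0.94 [138.0, 270.0] ztop 35.6 [441.9, 484.7, 86.8, 38.9, 75.9]
bead_c 0.67 [183.0, 271.0] ztop 26.1 [446.9, 365.3, 59.1, 28.2, -74.9]
bead_c 0.59 [290.0, 205.0] ztop 30.3 [617.4, 96.6, 59.0, 29.2, 56.8]
bead_c 0.55 [218.0, 273.0] ztop 27.0 [443.7, 277.2, 58.7, 27.3, 77.9]
bead_c 0.51 [184.0, 227.0] ztop 26.4 [562.9, 364.8, 57.6, 27.5, 14.3]
bead_c 0.49 [279.0, 241.0] ztop 30.9 [524.4, 116.9, 56.8, 28.6, 57.8]
bead_c 0.36 [450.0, 278.0] ztop 159.2 [408.2, -210.6, 216.4, 33.8, -76.2]
```

The lid stopped hard at fully open (18 N) and the box mouth is clear. Next is the green bead.

Emit:
{"api": "send_rows", "payload": {
  "targets": [
    [[0, 0, 0, 0, 0.01, 0, -1], [0, 0, 0, 0, 0, 0, -1], [0, 0, 0, 0, 0, 0, -1], [0, 0, 0, 0, 0, 0, -1], [0, 0, 0, 0, 0, 0.18, -1], [0, 0, 0, 0, 0, 0.18, -1], [0, 0, 0, 0, 0, 0.18, -1], [0, 0, 0, 0, 0, 0.18, -1]]
  ],
  "grip_force": 15
}}

```text
time_s: 14.45
ee_pos: [570.0, -367.8, 248.6]
ee_rot: [179.9, 0.0, 8.7]
force: [0.3, -0.6, -0.8]
gripper_width: 75.2
gripper_force: 0.0
```

Emit:
{"api": "send_rows", "payload": {
  "targets": [
    [[0, 0, 0.078, -0.035, 0.178, 0, -1], [0, 0, 0.078, -0.035, 0.178, 0, -1], [0, 0, 0.078, -0.035, 0.178, 0, -1], [0, 0, 0.078, -0.035, 0.178, 0, -1], [0, 0, 0.078, -0.035, 0.178, 0, -1], [0, 0, 0.078, -0.035, 0.178, 0, -1], [0, 0, 0.078, -0.035, 0.178, 0, -1], [0, 0, 0.078, -0.035, 0.178, 0, -1], [0, 0, 0.078, -0.035, 0.178, 0, -1], [0, 0, 0.078, -0.035, 0.178, 0, -1], [0, 0, 0, -0.035, 0.178, 0, -1], [0, 0, 0, -0.035, 0.178, 0, -1]]
  ]
}}

```text
time_s: 15.65
ee_pos: [486.3, 60.8, 247.4]
ee_rot: [179.9, 0.0, 78.9]
force: [-0.2, 0.9, 0.1]
gripper_width: 91.2
gripper_force: 0.0
```

Emit:
{"api": "send_rows", "payload": {
  "targets": [
    [[0, 0, 0, -0.035, 0.178, 0, 0], [0, 0, 0, -0.035, 0.178, 0, 0], [0, 0, 0, -0.035, 0.178, -0.1, 0], [0, 0, 0, -0.035, 0.178, -0.1, 0], [0, 0, 0, -0.035, 0.178, -0.1, 0], [0, 0, 0, -0.035, 0.165, -0.1, 0], [0, 0, 0, 0, 0, -0.1, 0], [0, 0, 0, 0, 0, -0.1, 0], [0, 0, 0, 0, 0, -0.1, 0], [0, 0, 0, 0, 0, 0, 0], [0, 0, 0, 0, 0, 0, 0]]
  ]
}}

```text
time_s: 16.75
ee_pos: [445.0, 271.0, 107.5]
ee_rot: [180.0, 0.0, 79.0]
force: [0.5, -0.0, 0.3]
gripper_width: 45.8
gripper_force: 0.0
```

Run:
```python
from m import *
print({k:np.round(v,1) for k,v in env.state().items() if k in('ee_pos','ee_rot','gripper_width')})
for c in('top','scene'):
    im,d=snap(c)
    for o in bead(c,d,'bead_c'): print(c,*o[1:])
```

```text
{'ee_pos': array([445. , 271. , 107.5]), 'ee_rot': array([180.,   0.,  79.]), 'gripper_width': np.float64(45.8)}
top 0.68 [289.0, 208.0] ztop 30.4 [617.5, 95.7, 58.2, 29.7, 57.5]
top 0.66 [186.0, 221.0] ztop 26.3 [576.7, 367.3, 34.4, 28.8, 18.0]
top 0.59 [138.0, 275.0] ztop 35.6 [442.0, 485.2, 82.7, 39.5, 76.5]
top 0.49 [280.0, 241.0] ztop 30.3 [525.1, 117.5, 59.1, 28.5, 58.8]
scene 0.77 [386.0, 218.0] ztop 25.9 [449.7, 364.4, 55.4, 30.0, -76.0]
scene 0.73 [373.0, 253.0] ztop 25.7 [566.3, 365.2, 59.8, 28.1, 13.8]
scene 0.67 [431.0, 236.0] ztop 35.5 [444.8, 485.6, 77.7, 39.2, 71.9]
scene 0.65 [276.0, 228.0] ztop 30.4 [617.6, 98.1, 61.0, 28.6, 56.8]
scene 0.56 [358.0, 207.0] ztop 26.2 [445.3, 280.3, 57.7, 27.0, 77.1]
scene 0.5 [300.0, 206.0] ztop 30.0 [525.5, 119.1, 59.5, 28.5, 56.9]
```

Emit:
{"api": "send_rows", "payload": {
  "targets": [
    [[0, 0, 0, -0.003, 0.03, -0.12, 0], [0, 0, 0, 0, 0, -0.12, 0], [0, 0, 0, 0, 0, -0.12, 0], [0, 0, 0, 0, 0, -0.11, 0], [0, 0, 0, 0, 0, -0.04, 0], [0, 0, 0, 0, 0, 0, 1], [0, 0, 0, 0, 0, 0, 1], [0, 0, 0, 0, 0, 0, 1], [0, 0, 0, 0, 0, 0, 1], [0, 0, 0, 0, 0, 0, 1]]
  ]
}}

```text
time_s: 17.95
ee_pos: [444.8, 277.7, 6.4]
ee_rot: [179.9, -0.1, 79.0]
force: [-0.3, -0.3, 5.3]
gripper_width: 28.0
gripper_force: 15.0
```

Emit:
{"api": "send_rows", "payload": {
  "targets": [
    [[0, 0, 0, 0, 0, 0.16, 1], [0, 0, 0, 0, 0, 0.16, 1], [0, 0, 0, 0, 0, 0.16, 1], [0, 0, 0, 0, 0, 0.16, 1], [0, 0, 0, 0, 0, 0.1, 1], [0, 0, 0, 0, 0, 0, 1]]
  ]
}}

```text
time_s: 18.55
ee_pos: [445.4, 278.1, 156.3]
ee_rot: [179.7, -0.3, 79.0]
force: [-0.3, -0.4, -0.9]
gripper_width: 28.0
gripper_force: 15.0
```

Emit:
{"api": "send_rows", "payload": {
  "targets": [
    [[0, 0, 0.012, 0.032, -0.17, 0, 1], [0, 0, 0.012, 0.032, -0.17, 0, 1], [0, 0, 0.012, 0.032, -0.17, 0, 1], [0, 0, 0.012, 0.032, -0.17, 0, 1], [0, 0, 0, 0.032, -0.17, 0, 1], [0, 0, 0, 0.033, -0.17, 0, 1], [0, 0, 0, 0.033, -0.17, 0, 1], [0, 0, 0, 0.033, -0.17, 0, 1], [0, 0, 0, 0.033, -0.17, 0, 1], [0, 0, 0, 0, -0.03, 0, 1], [0, 0, 0, 0, 0, 0, 1]]
  ]
}}

```text
time_s: 19.65
ee_pos: [501.4, -35.5, 151.9]
ee_rot: [-179.9, -0.0, 83.2]
force: [0.6, 0.8, -0.3]
gripper_width: 27.9
gripper_force: 15.0
```

Emit:
{"api": "send_rows", "payload": {
  "targets": [
    [[0, 0, 0, 0, 0, -0.14, 1], [0, 0, 0, 0, 0, -0.14, 1], [0, 0, 0, 0, 0, -0.14, 1], [0, 0, 0, 0, 0, -0.14, 1], [0, 0, 0, 0, 0, -0.08, 1], [0, 0, 0, 0, 0, 0, 1], [0, 0, 0, 0, 0, 0, 1]]
  ]
}}

```text
time_s: 20.35
ee_pos: [502.1, -33.9, 25.1]
ee_rot: [-180.0, -0.0, 83.4]
force: [-0.2, 0.1, 0.3]
gripper_width: 27.8
gripper_force: 15.0
```

Emit:
{"api": "send_rows", "payload": {
  "targets": [
    [[0, 0, 0, 0.012, 0, -0.035, 1], [0, 0, 0, 0, 0, -0.03, 1], [0, 0, 0, 0, 0, 0, 1], [0, 0, 0, 0, 0, 0, 0.2], [0, 0, 0, 0, 0, 0, 0.2], [0, 0, 0, 0, 0, 0.05, 0.2], [0, 0, 0, 0, 0, 0.15, 0.1], [0, 0, 0, 0, 0, 0.18, 0], [0, 0, 0, 0, 0, 0.18, 0], [0, 0, 0, 0, 0, 0.18, 0]]
  ]
}}

```text
time_s: 21.35
ee_pos: [504.5, -34.9, 162.6]
ee_rot: [179.9, -0.0, 83.3]
force: [0.9, 0.9, -0.6]
gripper_width: 45.5
gripper_force: 0.0
```

Emit:
{"api": "send_rows", "payload": {
  "targets": [
    [[0, 0, 0.041, -0.024, 0.166, 0, 0], [0, 0, 0.041, -0.024, 0.166, 0, 0], [0, 0, 0.041, -0.024, 0.166, 0, 0], [0, 0, 0.041, -0.024, 0.166, 0, 0], [0, 0, 0.041, -0.024, 0.166, 0, 0], [0, 0, 0.042, -0.024, 0.166, 0, 0], [0, 0, 0, -0.024, 0.166, 0, 0], [0, 0, 0, -0.024, 0.166, 0, 0], [0, 0, 0, -0.024, 0.166, 0, 0], [0, 0, 0, -0.024, 0.166, 0, 0], [0, 0, 0, -0.024, 0.166, 0, 0], [0, 0, 0, -0.024, 0.166, 0, 0]]
  ]
}}

```text
time_s: 22.55
ee_pos: [446.7, 364.9, 161.3]
ee_rot: [179.9, -0.0, 105.5]
force: [0.0, -0.8, 0.3]
gripper_width: 45.4
gripper_force: 0.0
```

Emit:
{"api": "send_rows", "payload": {
  "targets": [
    [[0, 0, 0, 0, 0, -0.12, 0], [0, 0, 0, 0, 0, -0.12, 0], [0, 0, 0, 0, 0, 0, 0], [0, 0, 0, 0, 0, 0, 0]]
  ]
}}

```text
time_s: 22.95
ee_pos: [447.2, 363.6, 113.0]
ee_rot: [180.0, -0.0, 105.5]
force: [0.6, 0.3, 0.1]
gripper_width: 45.2
gripper_force: 0.0
```

Run:
```python
from m import *
print({k:np.round(v,1) for k,v in env.state().items() if k in('ee_pos','ee_rot','gripper_width')})
for c in('top','scene'):
    im,d=snap(c)
    for o in bead(c,d,'bead_d'): print(c,*o[1:])
```

```text
{'ee_pos': array([447.2, 363.6, 113. ]), 'ee_rot': array([180. ,  -0. , 105.5]), 'gripper_width': np.float64(45.2)}
top 0.78 [289.0, 206.0] ztop 30.0 [617.9, 95.9, 59.7, 29.0, 54.6]
top 0.74 [338.0, 248.0] ztop 30.9 [503.8, -33.8, 58.0, 27.2, 81.8]
top 0.7 [184.0, 227.0] ztop 26.2 [563.5, 365.1, 59.9, 27.5, 14.3]
top 0.63 [280.0, 241.0] ztop 30.6 [525.1, 117.8, 59.3, 28.1, 59.3]
top 0.54 [142.0, 277.0] ztop 37.0 [414.2, 421.2, 125.3, 21.2, 71.6]
scene 0.82 [375.0, 252.0] ztop 25.9 [566.2, 365.6, 59.7, 28.5, 14.3]
scene 0.78 [429.0, 236.0] ztop 35.4 [442.5, 485.8, 81.4, 41.4, 75.6]
scene 0.68 [300.0, 205.0] ztop 30.2 [526.2, 119.0, 60.5, 28.3, 55.1]
scene 0.58 [259.0, 181.0] ztop 29.9 [502.6, -32.6, 59.1, 30.6, 86.7]
scene 0.53 [389.0, 219.0] ztop 26.1 [448.9, 365.7, 59.0, 29.9, -72.3]
scene 0.51 [276.0, 227.0] ztop 30.1 [618.0, 98.0, 59.1, 28.1, 55.5]
```

Emit:
{"api": "send_rows", "payload": {
  "targets": [
    [[0, 0, 0, 0, 0.01, -0.12, 0], [0, 0, 0, 0, 0, -0.12, 0], [0, 0, 0, 0, 0, -0.12, 0], [0, 0, 0, 0, 0, -0.12, 0], [0, 0, 0, 0, 0, -0.05, 0], [0, 0, 0, 0, 0, 0, 1], [0, 0, 0, 0, 0, 0, 1], [0, 0, 0, 0, 0, 0, 1], [0, 0, 0, 0, 0, 0, 1], [0, 0, 0, 0, 0, 0, 1]]
  ]
}}

```text
time_s: 24.15
ee_pos: [448.0, 366.2, 7.6]
ee_rot: [179.8, -0.1, 105.5]
force: [-0.6, 0.5, 5.0]
gripper_width: 27.8
gripper_force: 15.0
```

Emit:
{"api": "send_rows", "payload": {
  "targets": [
    [[0, 0, 0, 0, 0, 0.16, 1], [0, 0, 0, 0, 0, 0.16, 1], [0, 0, 0, 0, 0, 0.16, 1], [0, 0, 0, 0, 0, 0.16, 1], [0, 0, 0, 0, 0, 0.1, 1], [0, 0, 0, 0, 0, 0, 1]]
  ]
}}

```text
time_s: 24.75
ee_pos: [448.5, 366.8, 157.6]
ee_rot: [179.6, -0.2, 105.5]
force: [0.9, 1.6, -0.3]
gripper_width: 27.6
gripper_force: 15.0
```

Emit:
{"api": "send_rows", "payload": {
  "targets": [
    [[0, 0, -0.04, 0.044, -0.168, 0, 1], [0, 0, -0.04, 0.044, -0.168, 0, 1], [0, 0, -0.04, 0.044, -0.168, 0, 1], [0, 0, -0.04, 0.044, -0.168, 0, 1], [0, 0, -0.04, 0.044, -0.168, 0, 1], [0, 0, -0.047, 0.044, -0.168, 0, 1], [0, 0, 0, 0.045, -0.168, 0, 1], [0, 0, 0, 0.045, -0.168, 0, 1], [0, 0, 0, 0.045, -0.168, 0, 1], [0, 0, 0, 0.045, -0.168, 0, 1], [0, 0, 0, 0.045, -0.168, 0, 1], [0, 0, 0, 0.045, -0.168, 0, 1]]
  ]
}}

```text
time_s: 25.95
ee_pos: [553.1, -39.0, 152.6]
ee_rot: [-179.9, -0.0, 83.3]
force: [0.5, -0.2, -0.3]
gripper_width: 27.6
gripper_force: 15.0
```

Emit:
{"api": "send_rows", "payload": {
  "targets": [
    [[0, 0, 0, 0, 0, -0.14, 1], [0, 0, 0, 0, 0, -0.14, 1], [0, 0, 0, 0, 0, -0.14, 1], [0, 0, 0, 0, 0, -0.14, 1], [0, 0, 0, 0, 0, 0, 1], [0, 0, 0, 0, 0, 0, 1]]
  ]
}}

```text
time_s: 26.55
ee_pos: [553.3, -37.6, 41.5]
ee_rot: [-179.9, 0.0, 83.3]
force: [0.1, 0.1, 0.4]
gripper_width: 28.0
gripper_force: 15.0
```

Emit:
{"api": "send_rows", "payload": {
  "targets": [
    [[0, 0, 0, 0, -0.003, -0.08, 1], [0, 0, 0, 0, 0, -0.062, 1], [0, 0, 0, 0, 0, 0, 1], [0, 0, 0, 0, 0, 0, 0.25], [0, 0, 0, 0, 0, 0, 0.25], [0, 0, 0, 0, 0, 0.05, 0.25], [0, 0, 0, 0, 0, 0.15, 0.2], [0, 0, 0, 0, 0, 0.18, 0], [0, 0, 0, 0, 0, 0.18, 0], [0, 0, 0, 0, 0, 0.18, 0]]
  ]
}}

```text
time_s: 27.55
ee_pos: [553.8, -38.2, 164.6]
ee_rot: [179.9, -0.0, 83.3]
force: [-0.0, 0.6, -0.1]
gripper_width: 45.7
gripper_force: 0.0
```

Emit:
{"api": "send_rows", "payload": {
  "targets": [
    [[0, 0, -0.065, 0.005, 0.168, 0, 0], [0, 0, -0.065, 0.005, 0.168, 0, 0], [0, 0, -0.065, 0.005, 0.168, 0, 0], [0, 0, -0.065, 0.005, 0.168, 0, 0], [0, 0, -0.065, 0.005, 0.168, 0, 0], [0, 0, -0.065, 0.005, 0.168, 0, 0], [0, 0, -0.065, 0.005, 0.168, 0, 0], [0, 0, -0.065, 0.005, 0.168, 0, 0], [0, 0, -0.065, 0.005, 0.168, 0, 0], [0, 0, -0.065, 0.005, 0.168, 0, 0], [0, 0, -0.065, 0, 0.168, 0, 0], [0, 0, -0.061, 0, 0.168, 0, 0]]
  ]
}}

```text
time_s: 28.75
ee_pos: [563.8, 366.4, 163.2]
ee_rot: [-180.0, -0.1, 13.2]
force: [0.0, 0.1, 0.3]
gripper_width: 45.8
gripper_force: 0.0
```

Emit:
{"api": "send_rows", "payload": {
  "targets": [
    [[0, 0, 0, 0, 0, -0.12, 0], [0, 0, 0, 0, 0, -0.12, 0], [0, 0, 0, 0, 0, 0, 0], [0, 0, 0, 0, 0, 0, 0]]
  ]
}}

```text
time_s: 29.15
ee_pos: [564.0, 365.0, 114.8]
ee_rot: [-180.0, -0.0, 13.4]
force: [-0.0, -0.3, 0.8]
gripper_width: 45.6
gripper_force: 0.0
```

Run:
```python
from m import *
print({k:np.round(v,1) for k,v in env.state().items() if k in('ee_pos','ee_rot','gripper_width')})
for c in('top','scene'):
    im,d=snap(c)
    for o in bead(c,d,'bead_d'): print(c,*o[1:])
```

```text
{'ee_pos': array([564. , 365. , 114.8]), 'ee_rot': array([-180. ,   -0. ,   13.4]), 'gripper_width': np.float64(45.6)}
top 0.95 [135.0, 270.0] ztop 35.7 [441.7, 484.0, 83.3, 37.8, 76.1]
top 0.81 [279.0, 240.0] ztop 30.5 [524.3, 117.4, 58.3, 27.7, 58.6]
top 0.79 [338.0, 231.0] ztop 30.1 [551.9, -37.2, 58.1, 28.2, 85.5]
top 0.73 [292.0, 206.0] ztop 30.0 [616.5, 95.4, 58.1, 28.5, 57.4]
top 0.6 [337.0, 251.0] ztop 30.9 [502.5, -33.3, 58.1, 27.0, 81.0]
scene 0.77 [375.0, 251.0] ztop 26.1 [565.5, 365.1, 60.1, 28.4, 13.2]
scene 0.75 [300.0, 208.0] ztop 30.1 [526.2, 119.6, 59.0, 29.5, 56.5]
scene 0.64 [247.0, 192.0] ztop 30.3 [553.4, -35.5, 59.7, 28.7, 80.2]
scene 0.63 [276.0, 226.0] ztop 30.5 [619.0, 97.9, 58.2, 28.0, 59.4]
scene 0.57 [258.0, 182.0] ztop 30.0 [514.1, -17.1, 91.1, 43.7, 58.9]
```

Emit:
{"api": "send_rows", "payload": {
  "targets": [
    [[0, 0, 0, 0, 0, -0.12, 0], [0, 0, 0, 0, 0, -0.12, 0], [0, 0, 0, 0, 0, -0.12, 0], [0, 0, 0, 0, 0, -0.12, 0], [0, 0, 0, 0, 0, -0.06, 0], [0, 0, 0, 0, 0, 0, 1], [0, 0, 0, 0, 0, 0, 1], [0, 0, 0, 0, 0, 0, 1], [0, 0, 0, 0, 0, 0, 1], [0, 0, 0, 0, 0, 0, 1]]
  ]
}}

```text
time_s: 30.35
ee_pos: [564.8, 365.5, 7.4]
ee_rot: [-180.0, -0.2, 13.5]
force: [0.8, -0.0, 4.6]
gripper_width: 28.1
gripper_force: 15.0
```

Emit:
{"api": "send_rows", "payload": {
  "targets": [
    [[0, 0, 0, 0, 0, 0.16, 1], [0, 0, 0, 0, 0, 0.16, 1], [0, 0, 0, 0, 0, 0.16, 1], [0, 0, 0, 0, 0, 0.16, 1], [0, 0, 0, 0, 0, 0.1, 1], [0, 0, 0, 0, 0, 0, 1]]
  ]
}}

```text
time_s: 30.95
ee_pos: [565.5, 366.0, 157.8]
ee_rot: [-179.9, -0.4, 13.5]
force: [-0.8, -0.6, -0.5]
gripper_width: 28.0
gripper_force: 15.0
```

Emit:
{"api": "send_rows", "payload": {
  "targets": [
    [[0, 0, 0.065, 0.016, -0.17, 0, 1], [0, 0, 0.065, 0.016, -0.17, 0, 1], [0, 0, 0.065, 0.016, -0.17, 0, 1], [0, 0, 0.065, 0.016, -0.17, 0, 1], [0, 0, 0.065, 0.016, -0.17, 0, 1], [0, 0, 0.065, 0.016, -0.17, 0, 1], [0, 0, 0.065, 0.016, -0.17, 0, 1], [0, 0, 0.065, 0.016, -0.17, 0, 1], [0, 0, 0.065, 0.016, -0.17, 0, 1], [0, 0, 0.065, 0.016, -0.17, 0, 1], [0, 0, 0.065, 0.016, -0.17, 0, 1], [0, 0, 0.062, 0.022, -0.18, 0, 1]]
  ]
}}

```text
time_s: 32.15
ee_pos: [602.3, -46.2, 152.0]
ee_rot: [-179.8, -0.0, 83.6]
force: [-0.2, -0.3, 0.5]
gripper_width: 28.0
gripper_force: 15.0
```

Emit:
{"api": "send_rows", "payload": {
  "targets": [
    [[0, 0, 0, 0, 0, -0.14, 1], [0, 0, 0, 0, 0, -0.14, 1], [0, 0, 0, 0, 0, -0.14, 1], [0, 0, 0, 0, 0, -0.14, 1], [0, 0, 0, 0, 0, 0, 1], [0, 0, 0, 0, 0, 0, 1]]
  ]
}}

```text
time_s: 32.75
ee_pos: [602.8, -45.0, 41.0]
ee_rot: [-179.9, 0.0, 83.4]
force: [1.0, 0.1, -0.4]
gripper_width: 27.7
gripper_force: 15.0
```

Emit:
{"api": "send_rows", "payload": {
  "targets": [
    [[0, 0, 0, 0, 0, -0.08, 1], [0, 0, 0, 0, 0, -0.06, 1], [0, 0, 0, 0, 0, 0, 1], [0, 0, 0, 0, 0, 0, 0.25], [0, 0, 0, 0, 0, 0, 0.25], [0, 0, 0, 0, 0, 0.05, 0.25], [0, 0, 0, 0, 0, 0.15, 0.2], [0, 0, 0, 0, 0, 0.18, 0], [0, 0, 0, 0, 0, 0.18, 0], [0, 0, 0, 0, 0, 0.18, 0]]
  ]
}}

```text
time_s: 33.75
ee_pos: [603.5, -45.0, 164.6]
ee_rot: [179.9, -0.0, 83.4]
force: [1.4, 0.2, -0.3]
gripper_width: 45.7
gripper_force: 0.0
```

Emit:
{"api": "send_rows", "payload": {
  "targets": [
    [[0, 0, 0, -0.05, 0.107, 0, 0], [0, 0, 0, -0.05, 0.107, 0, 0], [0, 0, 0, -0.05, 0.107, 0, 0], [0, 0, 0, -0.05, 0.107, 0, 0], [0, 0, 0, 0, 0, -0.1, 0], [0, 0, 0, 0, 0, -0.1, 0], [0, 0, 0, 0, 0, 0, 0], [0, 0, 0, 0, 0, 0, 0]]
  ]
}}

```text
time_s: 34.55
ee_pos: [563.8, 40.6, 122.8]
ee_rot: [179.9, -0.0, 83.4]
force: [0.2, -0.6, 0.5]
gripper_width: 45.7
gripper_force: 0.0
```

Run:
```python
from m import *
print({k:np.round(v,1) for k,v in env.state().items() if k in('ee_pos','ee_rot','gripper_width')})
for c in('scene','top'):
    im,d=snap(c,c+'3.png')
    for o in bead(c,d,'bead_d'): print(c,*o[1:])
    P=cloud(c,d)
    Q=P[(P[:,0]>450)&(P[:,0]<680)&(P[:,1]>-80)&(P[:,1]<140)&(P[:,2]>78)&(P[:,2]<92)];print('fin',rect(Q))
```

```text
{'ee_pos': array([563.8,  40.6, 122.8]), 'ee_rot': array([179.9,  -0. ,  83.4]), 'gripper_width': np.float64(45.7)}
scene 0.6 [242.0, 202.0] ztop 30.2 [602.7, -43.9, 59.0, 27.8, 82.8]
scene 0.53 [278.0, 225.0] ztop 30.1 [618.2, 98.0, 58.6, 28.6, 53.4]
scene 0.51 [246.0, 194.0] ztop 30.9 [596.6, -0.4, 152.6, 41.8, 45.2]
scene 0.45 [296.0, 205.0] ztop 30.5 [526.2, 119.4, 56.9, 27.1, 57.5]
fin [565.6  66.7  62.1  15.4  84.4]
top 0.76 [280.0, 242.0] ztop 30.0 [525.0, 117.3, 59.5, 28.3, 58.3]
top 0.76 [137.0, 269.0] ztop 35.6 [442.0, 484.4, 85.9, 39.0, 76.4]
top 0.63 [338.0, 214.0] ztop 29.9 [585.8, -18.8, 82.5, 38.5, -55.9]
top 0.54 [288.0, 206.0] ztop 30.1 [620.2, 101.2, 47.6, 27.6, 56.7]
fin [569.2  91.7  10.2  10.1  -0.8]
```

View pics/scene3.png

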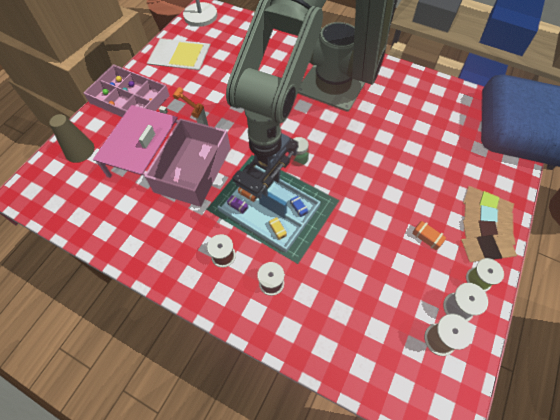

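All three loose beads are on the tray with yellow and blue; purple shows at (237,204), and the box stands open at (187,160). Now I grip the fin.

Emit:
{"api": "send_rows", "payload": {
  "targets": [
    [[0, 0, 0, 0, 0, -0.12, 0], [0, 0, 0, 0, 0, -0.12, 0], [0, 0, 0, 0, 0, -0.12, 0], [0, 0, 0, 0, 0, 0, 0], [0, 0, 0, 0, 0, 0, 0.5], [0, 0, 0, 0, 0, 0, 1], [0, 0, 0, 0, 0, 0, 1], [0, 0, 0, 0, 0, 0, 1], [0, 0, 0, 0, 0, 0, 1], [0, 0, 0, 0, 0, 0, 1], [0, 0, 0, 0, 0, 0, 1]]
  ],
  "grip_force": 55
}}

```text
time_s: 35.85
ee_pos: [564.1, 40.6, 50.6]
ee_rot: [179.9, -0.0, 83.4]
force: [1.3, 0.4, 6.1]
gripper_width: 11.7
gripper_force: 55.0
```

Emit:
{"api": "send_rows", "payload": {
  "targets": [
    [[0, 0, 0, 0, 0, 0, 1], [0, 0, 0, 0, 0, 0.01, 1], [0, 0, 0, 0, 0, 0.02, 1], [0, 0, 0, 0, 0, 0.03, 1], [0, 0, 0, 0, 0, 0.04, 1], [0, 0, 0, 0, 0, 0.03, 1], [0, 0, 0, 0, 0, 0.02, 1], [0, 0, 0, 0, 0, 0, 1], [0, 0, 0, 0, 0, 0, 1]]
  ]
}}

```text
time_s: 36.75
ee_pos: [563.3, 40.6, 79.8]
ee_rot: [180.0, 0.0, 83.4]
force: [-0.7, 0.0, -3.2]
gripper_width: 11.9
gripper_force: 55.0
```

Run:
```python
from m import *
im,d=snap('scene','s4.png'); P=cloud('scene',d)
for r in optics.silhouettes('scene','tray')[:1]:
    Q=cloud('scene',d,r['mask']); 
    k=(Q[:,1]>130); print('z back',np.percentile(Q[k,2],[5,50]), 'front',np.percentile(Q[(Q[:,1]<-50),2],[5,50]))
cv2.imwrite('pics/c4.png',cv2.resize(cv2.imread('pics/s4.png')[120:280,180:350],None,fx=3,fy=3))
```

```text
z back [31.31147082 36.68979808] front [30.7338837  34.94725517]
```

View pics/c4.png

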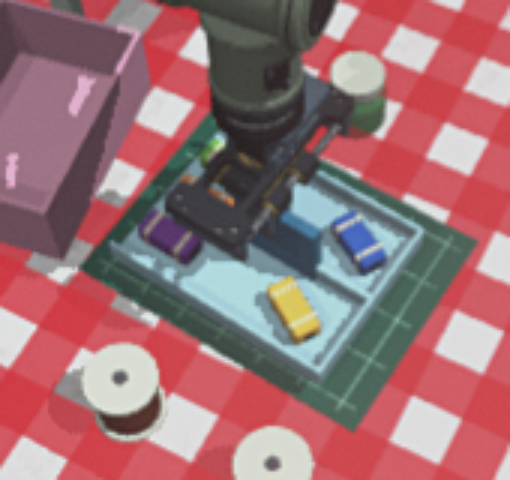

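The tray is lifted level with all the beads aboard: yellow (293,308), blue (358,242), purple (170,235), and orange and green under the gripper at about (210,190) and (212,148). I continue to the box.

Emit:
{"api": "send_rows", "payload": {
  "targets": [
    [[0, 0, 0, 0, 0, 0.02, 1], [0, 0, 0, 0, 0, 0.04, 1], [0, 0, 0, 0, 0, 0.06, 1], [0, 0, 0, 0, 0, 0.07, 1], [0, 0, 0, 0, 0, 0.07, 1], [0, 0, 0, 0, 0, 0.07, 1], [0, 0, 0, 0, 0, 0.06, 1], [0, 0, 0, 0, 0, 0.04, 1], [0, 0, 0, 0, 0, 0.02, 1], [0, 0, 0, 0, 0, 0, 1]]
  ]
}}

```text
time_s: 37.85
ee_pos: [563.6, 40.6, 170.3]
ee_rot: [179.9, -0.0, 83.4]
force: [0.2, 0.4, -3.5]
gripper_width: 11.7
gripper_force: 55.0
```

Emit:
{"api": "send_rows", "payload": {
  "targets": [
    [[0, 0, 0.004, -0.004, -0.015, 0, 1], [0, 0, 0.01, -0.01, -0.04, 0, 1], [0, 0, 0.018, -0.018, -0.065, 0, 1], [0, 0, 0.02, -0.02, -0.075, 0, 1], [0, 0, 0.022, -0.022, -0.08, 0, 1], [0, 0, 0.022, -0.022, -0.08, 0, 1], [0, 0, 0.022, -0.022, -0.08, 0, 1], [0, 0, 0.02, -0.02, -0.075, 0, 1], [0, 0, 0.018, -0.018, -0.065, 0, 1], [0, 0, 0.01, -0.01, -0.045, 0, 1], [0, 0, 0.002, -0.004, -0.025, 0, 1], [0, 0, 0, 0, 0, 0, 1]]
  ]
}}

```text
time_s: 39.05
ee_pos: [529.1, -89.2, 169.5]
ee_rot: [-180.0, -0.0, 98.4]
force: [0.2, 1.0, -5.0]
gripper_width: 11.5
gripper_force: 55.0
```

Run:
```python
from m import *
s=env.state();print({k:np.round(v,1) for k,v in s.items() if k in('ee_pos','ee_rot','qpos')})
im,d=snap('top','t5.png')
for o in bead('top',d,'bead_a'): print(*o)
cv2.imwrite('pics/c5.png',cv2.resize(cv2.imread('pics/t5.png')[140:310,260:520],None,fx=3,fy=3))
r=8.5*np.pi/180;u=np.array([np.cos(r),np.sin(r)]);p=np.array([u[1],-u[0]])
O=np.array([552.6,-242.]);
th=0
def tcp(t,lipb,lipz):
    t=np.radians(t);return np.r_[O-p*lipb+p*(-120*np.cos(t)+46*np.sin(t)),lipz+120*np.sin(t)+46*np.cos(t)]
print(tcp(0,38,112),tcp(60,38,105))
ts=[0,4,8,12,16,20,23,25,27,28.5,30,31.5,33,34.5,36,38,40,43,46,49,52,55,58,60]
prev=tcp(0,38,112)
for a,b in zip(ts,ts[1:]):
    q=tcp(b,38,112-7*b/60);d_=(q-prev)/200;w=(b-a)/90;prev=q
    print([round(w*u[0],4),round(w*u[1],4),0]+np.round(d_,3).tolist()+[1],end=',')
```

```text
{'qpos': array([-10.8,  16.8,  98.6,  -0. ,  64.6, -19.2]), 'ee_pos': array([529.1, -89.2, 169.5]), 'ee_rot': array([-180. ,   -0. ,   98.4])}
bead_a 0.78 [137.0, 269.0] ztop 35.6 [442.0, 484.2, 83.5, 38.2, 76.0]
bead_a 0.58 [337.0, 218.0] ztop 148.7 [565.3, -19.8, 57.6, 27.9, 72.3]
bead_a 0.57 [409.0, 246.0] ztop 149.4 [467.4, -135.7, 150.9, 36.1, -64.1]
[529.24611304 -85.73549359 158.        ] [ 544.00298614 -184.47603706  231.92304845]
[np.float64(0.044), np.float64(0.0066), 0, 0.003, -0.017, 0.039, 1],[np.float64(0.044), np.float64(0.0066), 0, 0.003, -0.02, 0.038, 1],[np.float64(0.044), np.float64(0.0066), 0, 0.003, -0.023, 0.036, 1],[np.float64(0.044), np.float64(0.0066), 0, 0.004, -0.025, 0.034, 1],[np.float64(0.044), np.float64(0.0066), 0, 0.004, -0.028, 0.033, 1],[np.float64(0.033), np.float64(0.0049), 0, 0.003, -0.022, 0.023, 1],[np.float64(0.022), np.float64(0.0033), 0, 0.002, -0.016, 0.015, 1],[np.float64(0.022), np.float64(0.0033), 0, 0.002, -0.016, 0.014, 1],[np.float64(0.0165), np.float64(0.0025), 0, 0.002, -0.013, 0.01, 1],[np.float64(0.0165), np.float64(0.0025), 0, 0.
[... 206 characters left out ...]
02, -0.014, 0.009, 1],[np.float64(0.0165), np.float64(0.0025), 0, 0.002, -0.014, 0.008, 1],[np.float64(0.022), np.float64(0.0033), 0, 0.003, -0.019, 0.011, 1],[np.float64(0.022), np.float64(0.0033), 0, 0.003, -0.019, 0.01, 1],[np.float64(0.033), np.float64(0.0049), 0, 0.004, -0.03, 0.014, 1],[np.float64(0.033), np.float64(0.0049), 0, 0.005, -0.03, 0.012, 1],[np.float64(0.033), np.float64(0.0049), 0, 0.005, -0.031, 0.011, 1],[np.float64(0.033), np.float64(0.0049), 0, 0.005, -0.032, 0.009, 1],[np.float64(0.033), np.float64(0.0049), 0, 0.005, -0.032, 0.007, 1],[np.float64(0.033), np.float64(0.0049), 0, 0.005, -0.032, 0.006, 1],[np.float64(0.022), np.float64(0.0033), 0, 0.003, -0.022, 0.003, 1],
```

View pics/c5.png

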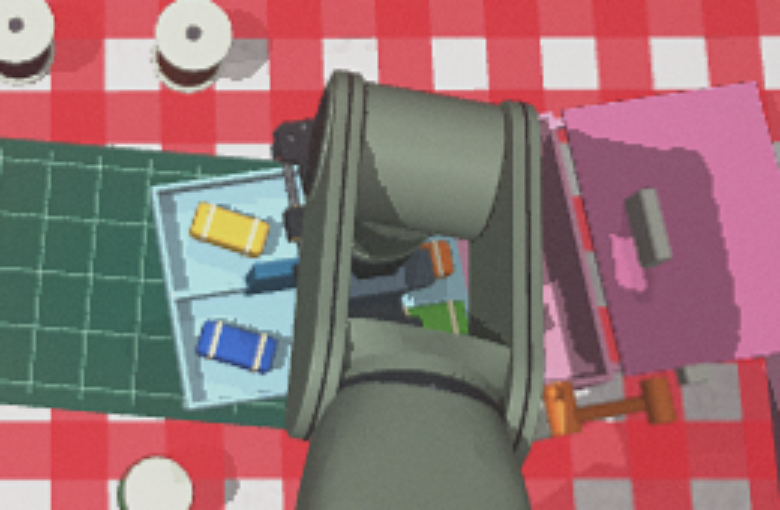

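Emit:
{"api": "send_rows", "payload": {
  "targets": [
    [[0.022, 0.0033, 0, 0.001, -0.008, 0, 1], [0.033, 0.005, 0, 0.002, -0.014, 0.02, 1], [0.044, 0.0066, 0, 0.003, -0.02, 0.03, 1], [0.044, 0.0066, 0, 0.004, -0.023, 0.034, 1], [0.044, 0.0066, 0, 0.004, -0.028, 0.033, 1], [0.033, 0.005, 0, 0.003, -0.02, 0.022, 1], [0, 0, 0, 0, 0, 0, 1], [0, 0, 0, 0, 0, 0, 1]]
  ]
}}

```text
time_s: 39.95
ee_pos: [532.9, -111.0, 197.2]
ee_rot: [-180.0, -20.0, 98.5]
force: [0.9, 0.2, -4.1]
gripper_width: 11.7
gripper_force: 55.0
```

Run:
```python
from h import *
s=env.state();print({k:np.round(v,1) for k,v in s.items() if k in('ee_pos','ee_rot','qpos')})
from scipy.spatial.transform import Rotation as R
M=R.from_euler('xyz',s['ee_rot'],degrees=True).as_matrix()
z=-M[:,2]; p=np.array([.148,-.989]); t=np.degrees(np.arcsin(np.r_[p,0]@z));print('tilt',t)
f=np.r_[p*np.cos(np.radians(t)),-np.sin(np.radians(t))]
lip=s['ee_pos']+120*f-46*z;print('lip',lip,(lip[:2]-[552.6,-242])@-p,(lip[:2]-[552.6,-242])@[.989,.148])
```

```text
{'qpos': array([-23.3,  21.4,  90.4,  17.1,  79.5, -36.6]), 'ee_pos': array([ 532.9, -111. ,  197.2]), 'ee_rot': array([-180. ,  -20. ,   98.5])}
tilt 19.964120517106732
lip [ 547.22345178 -206.99917853  112.97715139] 35.411541567834384 -0.1372846117556099
```

Emit:
{"api": "send_rows", "payload": {
  "targets": [
    [[0.022, 0.0033, 0, 0.002, -0.014, 0.013, 1], [0.022, 0.0033, 0, 0.002, -0.015, 0.013, 1], [0.022, 0.0033, 0, 0.002, -0.016, 0.013, 1], [0.0165, 0.0025, 0, 0.002, -0.012, 0.01, 1], [0.0165, 0.0025, 0, 0.002, -0.012, 0.01, 1], [0.0165, 0.0025, 0, 0.002, -0.013, 0.01, 1], [0.0165, 0.0025, 0, 0.002, -0.013, 0.01, 1], [0.0165, 0.0025, 0, 0.002, -0.013, 0.009, 1], [0.0165, 0.0025, 0, 0.002, -0.014, 0.009, 1], [0.0165, 0.0025, 0, 0.002, -0.014, 0.008, 1], [0, 0, 0, 0, 0, 0, 1], [0, 0, 0, 0, 0, 0, 1]]
  ]
}}

```text
time_s: 41.15
ee_pos: [536.9, -138.3, 218.6]
ee_rot: [-180.0, -36.6, 98.5]
force: [0.3, 0.6, -2.6]
gripper_width: 12.0
gripper_force: 55.0
```

Emit:
{"api": "send_rows", "payload": {
  "targets": [
    [[0, 0, 0, 0, 0, 0, 1], [0, 0, 0, 0, 0, 0, 1], [0.011, 0.0016, 0, 0.0015, -0.009, 0.005, 1], [0.022, 0.0033, 0, 0.003, -0.019, 0.01, 1], [0.022, 0.0033, 0, 0.003, -0.019, 0.01, 1], [0.022, 0.0033, 0, 0.003, -0.02, 0.009, 1], [0.022, 0.0033, 0, 0.003, -0.02, 0.009, 1], [0, 0, 0, 0, 0, 0, 1], [0, 0, 0, 0, 0, 0, 1]]
  ]
}}

```text
time_s: 42.05
ee_pos: [539.6, -155.9, 226.8]
ee_rot: [-179.9, -45.6, 98.4]
force: [0.1, -0.3, -1.7]
gripper_width: 11.4
gripper_force: 55.0
```

Emit:
{"api": "send_rows", "payload": {
  "targets": [
    [[0.022, 0.0033, 0, 0.003, -0.02, 0.008, 1], [0.033, 0.005, 0, 0.005, -0.031, 0.011, 1], [0.033, 0.005, 0, 0.005, -0.032, 0.009, 1], [0.033, 0.005, 0, 0.005, -0.032, 0.007, 1], [0.033, 0.005, 0, 0.005, -0.032, 0.006, 1], [0.022, 0.0033, 0, 0.003, -0.022, 0.003, 1], [0, 0, 0, 0, 0, 0, 1], [0, 0, 0, 0, 0, 0, 1], [0, 0, 0, 0, 0, 0, 1], [0, 0, 0, 0, 0, 0, 1]]
  ]
}}

```text
time_s: 43.05
ee_pos: [544.8, -188.9, 236.7]
ee_rot: [-180.0, -61.5, 98.6]
force: [0.2, 0.7, -1.8]
gripper_width: 11.6
gripper_force: 55.0
```

Run:
```python
from h import *
s=env.state();print({k:np.round(v,1) for k,v in s.items() if k in('ee_pos','ee_rot','qpos','force')})
snap('scene','s6.png');snap('top','t6.png')
a=cv2.imread('pics/t6.png')[140:310,260:460];b=cv2.imread('pics/s6.png')[70:240,100:300]
cv2.imwrite('pics/c6.png',cv2.resize(cv2.hconcat([a,b]),None,fx=2,fy=2,interpolation=2))
```

```text
{'qpos': array([-40.1,  41. ,  72.7,  39.6, 114.4, -48.4]), 'ee_pos': array([ 544.8, -188.9,  236.7]), 'ee_rot': array([-180. ,  -61.5,   98.6]), 'force': array([ 0.2,  0.7, -1.8])}
```

View pics/c6.png

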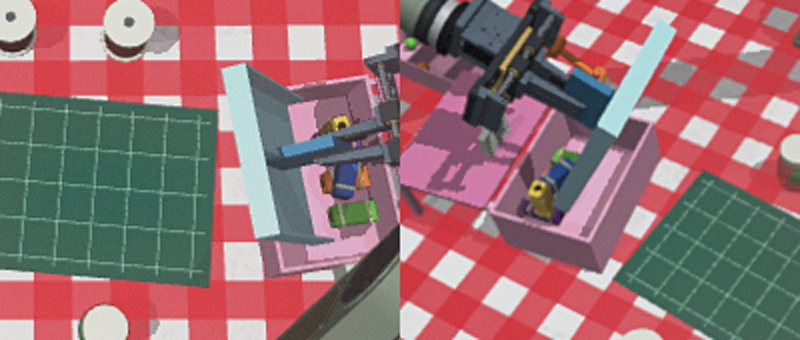

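All five beads are in the box: in the left view yellow at (335,128), blue (345,180), orange (335,180) and green (353,212), with purple under yellow. I take the empty tray back.

Emit:
{"api": "send_rows", "payload": {
  "targets": [
    [[0, 0, 0, 0, 0, 0.06, 1], [0, 0, 0, 0, 0, 0.08, 1], [0, 0, 0, 0, 0, 0.07, 1], [0, 0, 0, 0, 0, 0, 1]]
  ]
}}

```text
time_s: 43.55
ee_pos: [545.1, -189.7, 281.1]
ee_rot: [179.6, -61.4, 98.9]
force: [-0.6, -0.4, -2.3]
gripper_width: 11.9
gripper_force: 55.0
```

Emit:
{"api": "send_rows", "payload": {
  "targets": [
    [[-0.056, -0.0084, 0, -0.007, 0.042, -0.035, 1], [-0.056, -0.0084, 0, -0.007, 0.042, -0.035, 1], [-0.056, -0.0084, 0, -0.007, 0.042, -0.035, 1], [-0.056, -0.0084, 0, -0.007, 0.042, -0.035, 1], [-0.056, -0.0084, 0, -0.007, 0.042, -0.035, 1], [-0.056, -0.0084, 0, -0.007, 0.042, -0.035, 1], [-0.056, -0.0084, 0, -0.007, 0.042, -0.035, 1], [-0.056, -0.0084, 0, -0.007, 0.042, -0.035, 1], [-0.056, -0.0084, 0, -0.007, 0.042, -0.035, 1], [-0.056, -0.0084, 0, -0.007, 0.042, -0.035, 1], [-0.056, -0.0084, 0, -0.007, 0.042, -0.035, 1], [-0.06, -0.0088, 0, -0.007, 0.042, -0.035, 1]]
  ]
}}

```text
time_s: 44.75
ee_pos: [527.2, -88.0, 194.1]
ee_rot: [-180.0, 0.1, 98.4]
force: [0.3, -0.2, -2.9]
gripper_width: 11.5
gripper_force: 55.0
```

Emit:
{"api": "send_rows", "payload": {
  "targets": [
    [[0, 0, -0.015, 0.012, 0.066, 0, 1], [0, 0, -0.015, 0.012, 0.066, 0, 1], [0, 0, -0.015, 0.012, 0.066, 0, 1], [0, 0, -0.015, 0.012, 0.066, 0, 1], [0, 0, -0.015, 0.012, 0.066, 0, 1], [0, 0, -0.015, 0.012, 0.066, 0, 1], [0, 0, -0.015, 0.012, 0.066, 0, 1], [0, 0, -0.015, 0.012, 0.066, 0, 1], [0, 0, -0.015, 0.012, 0.066, 0, 1], [0, 0, -0.015, 0.012, 0.066, 0, 1], [0, 0, 0, 0, 0, 0, 1]]
  ]
}}

```text
time_s: 45.85
ee_pos: [551.3, 44.9, 193.8]
ee_rot: [-179.9, -0.1, 85.1]
force: [-0.7, -0.5, -3.4]
gripper_width: 11.8
gripper_force: 55.0
```

Emit:
{"api": "send_rows", "payload": {
  "targets": [
    [[0, 0, 0, 0, -0.005, -0.1, 1], [0, 0, 0, 0, 0, -0.14, 1], [0, 0, 0, 0, 0, -0.14, 1], [0, 0, 0, 0, 0, -0.14, 1], [0, 0, 0, 0, 0, -0.1, 1], [0, 0, 0, 0, 0, -0.05, 1], [0, 0, 0, 0, 0, 0, 1], [0, 0, 0, 0, 0, 0, 1]]
  ]
}}

```text
time_s: 46.65
ee_pos: [552.5, 42.2, 60.8]
ee_rot: [180.0, -0.1, 85.0]
force: [0.2, -0.1, -1.7]
gripper_width: 11.7
gripper_force: 55.0
```

Run:
```python
from m import *
print(env.state()['ee_pos'])
for c in('scene','top'):
    im,d=snap(c); P=cloud(c,d); X=P[:,:2]-[551,43]
    t=np.radians(-95);a=X@[np.cos(t),np.sin(t)];b=X@[-np.sin(t),np.cos(t)]
    for nm,k in(('back',(a>-110)&(a<-75)&(b>15)&(b<75)),('front',(a>80)&(a<110)&(b>15)&(b<75)),('front-',(a>60)&(a<110)&(b<-15)&(b>-75)),('back-',(a>-110)&(a<-75)&(b<-15)&(b>-75))):
        print(c,nm,np.percentile(P[k,2],[10,50,70]).round(1))
```

```text
[552.53113609  42.16093265  60.79870776]
scene back [12.7 14.7 15.4]
scene front [12.1 14.8 15.3]
scene front- [ 13.6 488.2 502. ]
scene back- [12.2 14.6 15.4]
top back [10.7 13.9 15.4]
top front [ 9.6 14.8 15.2]
top front- [480.2 501.3 506.4]
top back- [10.3 14.  15.3]
```

Emit:
{"api": "send_rows", "payload": {
  "targets": [
    [[0, 0, 0, 0, 0, -0.025, 1], [0, 0, 0, 0, 0, -0.015, 1], [0, 0, 0, 0, 0, -0.008, 1], [0, 0, 0, 0, 0, 0, 1], [0, 0, 0, 0, 0, 0, 0.3], [0, 0, 0, 0, 0, 0, 0.3], [0, 0, 0, 0, 0, 0, 0.3], [0, 0, 0, 0, 0, 0.1, 0.3], [0, 0, 0, 0, 0, 0.16, 0.3], [0, 0, 0, 0, 0, 0.18, 0.3], [0, 0, 0, 0, 0, 0.18, -1], [0, 0, 0, 0, 0, 0.12, -1]]
  ],
  "grip_force": 20
}}

```text
time_s: 47.95
ee_pos: [552.9, 42.4, 201.2]
ee_rot: [179.8, -0.1, 85.0]
force: [0.8, 0.5, 0.3]
gripper_width: 45.0
gripper_force: 0.0
```

Emit:
{"api": "send_rows", "payload": {
  "targets": [
    [[0, 0, -0.071, 0.008, -0.17, 0, -1], [0, 0, -0.071, 0.008, -0.17, 0, -1], [0, 0, -0.071, 0.008, -0.17, 0, -1], [0, 0, -0.071, 0.008, -0.17, 0, -1], [0, 0, -0.071, 0.008, -0.17, 0, -1], [0, 0, -0.071, 0.008, -0.17, 0, -1], [0, 0, -0.071, 0.008, -0.17, 0, -1], [0, 0, -0.071, 0.008, -0.17, 0, -1], [0, 0, -0.071, 0.008, -0.17, 0, -1], [0, 0, -0.071, 0.008, -0.17, 0, -1], [0, 0, -0.071, 0.008, -0.17, 0, -1], [0, 0, -0.068, 0, -0.16, 0, -1]]
  ]
}}

```text
time_s: 49.15
ee_pos: [569.6, -365.2, 198.3]
ee_rot: [-180.0, -0.1, 8.3]
force: [0.7, -0.3, 0.3]
gripper_width: 91.2
gripper_force: 0.0
```

Run:
```python
from m import *
print({k:np.round(v,1) for k,v in env.state().items() if k in('ee_pos','ee_rot','qpos')})
for c in('scene','top'):
    im,d=snap(c,c+'7.png'); P=cloud(c,d)
    Q=P[(P[:,0]>430)&(P[:,0]<680)&(P[:,1]>-95)&(P[:,1]<180)&(P[:,2]>18)&(P[:,2]<32)];print('tray',rect(Q),np.percentile(Q[:,2],95))
a=cv2.imread('pics/top7.png')[140:310,230:430];b=cv2.imread('pics/scene7.png')[90:260,100:300]
cv2.imwrite('pics/c7.png',cv2.resize(cv2.hconcat([a,b]),None,fx=2,fy=2,interpolation=2))
```

```text
{'qpos': array([-33.7,  28.1,  76.3,   0.1,  75.5,  48. ]), 'ee_pos': array([ 569.6, -365.2,  198.3]), 'ee_rot': array([-1.8e+02, -1.0e-01,  8.3e+00])}
tray [550.2  43.6 239.  183.3  85. ] 29.47091246473868
tray [551.2  41.4 240.  181.5  85.2] 29.178318041029343
```

View pics/c7.png

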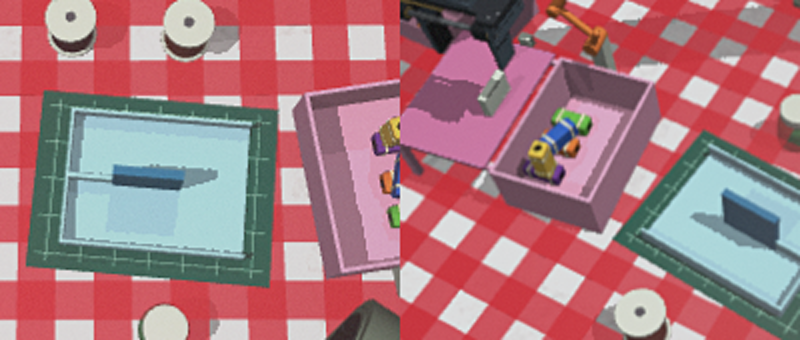

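The tray sits flat on the mat, and all five beads are in the box. Yellow (543,160 in the right view) looks propped up, so I check its height before shutting the lid.

Run:
```python
from m import *
for c in('scene','top'):
    im,d=snap(c); P=cloud(c,d); X=P[:,:2]-[552.6,-242]
    a=X@[.989,.148];b=X@[-.148,.989]
    k=(abs(a)<106)&(b<66)&(b>-70)&(P[:,2]>45)&(P[:,2]<200)
    Q=P[k];print(c,len(Q),Q[:,2].max().round(1) if len(Q) else '')
    for lo in range(40,110,10):
        m=k&(P[:,2]>=lo)&(P[:,2]<lo+10)
        if m.sum(): print(lo,m.sum(),a[m].mean().round(),b[m].mean().round())
```

```text
scene 295 94.3
40 28 28.0 -24.0
50 141 9.0 -33.0
60 23 50.0 -26.0
70 28 53.0 -28.0
80 62 55.0 -29.0
90 13 45.0 -35.0
top 407 93.5
40 26 10.0 -24.0
50 217 2.0 -34.0
60 37 15.0 -28.0
70 19 48.0 -24.0
80 92 52.0 -29.0
90 16 53.0 -30.0
```

Yellow stands upright at about z = 90 and could foul the lid, so I will lift it and stand it on the box floor.

Run:
```python
from m import *
ims=[]
for c in('scene','top'):
    im,d=snap(c); P=cloud(c,d); X=P[:,:2]-[552.6,-242]
    a=X@[.989,.148];b=X@[-.148,.989]
    k=(abs(a-50)<35)&(b<20)&(b>-70)&(P[:,2]>76)&(P[:,2]<97)
    k2=k&(P[:,2]>84)
    print(c,'a,b',np.percentile(a[k2],[3,97]).round(),np.percentile(b[k2],[3,97]).round(),rect(P[k2]),rect(P[k]),np.percentile(P[k2,2],[10,50,90]).round(1))
    uv=proj(c,[[596,-262,60]])[0].astype(int);ims.append(cv2.resize(im[uv[1]-30:uv[1]+30,uv[0]-35:uv[0]+35,::-1],(400,343),interpolation=2))
cv2.imwrite('pics/c8.png',cv2.hconcat(ims))
```

```text
scene a,b [42. 66.] [-42. -19.] [ 611.2 -264.6   24.8   24.3   19.9] [ 609.4 -264.5   29.    26.2   14.8] [85.9 89.1 91.6]
top a,b [40. 64.] [-41. -19.] [ 608.8 -263.8   27.5   22.9   11.2] [ 608.7 -263.8   28.    23.5   14.9] [85.2 87.6 91. ]
```

View pics/c8.png

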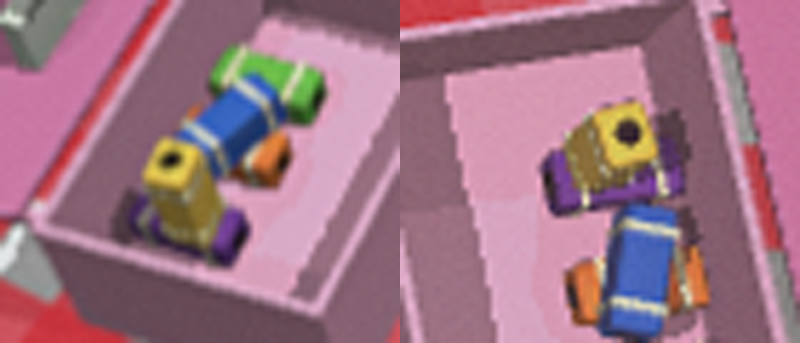

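Yellow stands on the purple bead (left view 172,160; right view 630,130). I pinch its top.

Emit:
{"api": "send_rows", "payload": {
  "targets": [
    [[0, 0, 0.02, 0.05, 0.126, 0, -0.1], [0, 0, 0.02, 0.05, 0.126, 0, -0.1], [0, 0, 0.02, 0.05, 0.126, 0, -0.1], [0, 0, 0.014, 0.05, 0.128, 0, -0.1], [0, 0, 0, 0, 0, 0, -0.1], [0, 0, 0, 0, 0, -0.15, -0.1], [0, 0, 0, 0, 0, -0.15, -0.1], [0, 0, 0, 0, 0, -0.1, -0.1], [0, 0, 0, 0, 0, 0, -0.1], [0, 0, 0, 0, 0, 0, -0.1], [0, 0, 0, 0, 0, 0, -0.1]]
  ],
  "grip_force": 12
}}

```text
time_s: 50.55
ee_pos: [610.5, -262.8, 120.3]
ee_rot: [179.9, -0.2, 15.2]
force: [0.7, 0.0, 0.8]
gripper_width: 49.9
gripper_force: 0.0
```

Emit:
{"api": "send_rows", "payload": {
  "targets": [
    [[0, 0, 0, -0.003, -0.005, -0.1, -0.1], [0, 0, 0, 0, 0, -0.1, -0.1], [0, 0, 0, 0, 0, -0.07, -0.1], [0, 0, 0, 0, 0, 0, -0.1], [0, 0, 0, 0, 0, 0, 1], [0, 0, 0, 0, 0, 0, 1], [0, 0, 0, 0, 0, 0, 1], [0, 0, 0, 0, 0, 0, 1], [0, 0, 0, 0, 0, 0, 1]]
  ]
}}

```text
time_s: 51.45
ee_pos: [609.5, -263.7, 65.3]
ee_rot: [180.0, -0.1, 15.2]
force: [0.3, 0.3, 4.0]
gripper_width: 24.0
gripper_force: 12.0
```

Emit:
{"api": "send_rows", "payload": {
  "targets": [
    [[0, 0, 0, 0, 0, 0.05, 1], [0, 0, 0, 0, 0, 0.05, 1], [0, 0, 0, -0.012, 0.08, 0, 1], [0, 0, 0, -0.012, 0.08, 0, 1], [0, 0, 0, -0.012, 0.08, 0, 1], [0, 0, 0, -0.012, 0.08, 0, 1], [0, 0, 0, 0, 0, 0, 1], [0, 0, 0, 0, 0, 0, 1]]
  ]
}}

```text
time_s: 52.25
ee_pos: [599.5, -198.8, 84.4]
ee_rot: [-180.0, -0.0, 15.3]
force: [-0.2, -0.4, -0.2]
gripper_width: 24.1
gripper_force: 12.0
```

Run:
```python
from m import *
for c in('scene','top'):
    im,d=snap(c); P=cloud(c,d); X=P[:,:2]-[552.6,-242]
    a=X@[.989,.148];b=X@[-.148,.989]
    k=(abs(a)<106)&(b<66)&(b>-70)&(P[:,2]>2)&(P[:,2]<110)
    m=k&(b<-8);print(c,P[m&(a>30),2].max(),P[m,2].max())
```

```text
scene 85.96062997903903 85.96062997903903Traceback (most recent call last):
  File "<stdin>", line 6, in <module>
    return umr_maximum(a, axis, None, out, keepdims, initial, where)
ValueError: zero-size array to reduction operation maximum which has no identity
```

Emit:
{"api": "send_rows", "payload": {
  "targets": [
    [[0, 0, 0, 0, 0, -0.08, 1], [0, 0, 0, 0, 0, -0.08, 1], [0, 0, 0, 0, 0, -0.045, 1], [0, 0, 0, 0, 0, 0, 1], [0, 0, 0, 0, 0, 0, 1], [0, 0, 0, 0, 0, 0, 0.2], [0, 0, 0, 0, 0, 0, 0.2], [0, 0, 0, 0, 0, 0, 0.2], [0, 0, 0, 0, 0, 0.1, 0.2], [0, 0, 0, 0, 0, 0.18, 0.2], [0, 0, 0, 0, 0, 0.2, 0], [0, 0, 0, 0, 0, 0.2, -1]]
  ],
  "grip_force": 20
}}

```text
time_s: 53.55
ee_pos: [599.1, -199.3, 180.9]
ee_rot: [-180.0, -0.0, 15.2]
force: [-0.0, 0.6, 0.2]
gripper_width: 49.4
gripper_force: 0.0
```

Emit:
{"api": "send_rows", "payload": {
  "targets": [
    [[0, 0, -0.02, -0.038, -0.16, 0, -1], [0, 0, -0.02, -0.038, -0.16, 0, -1], [0, 0, -0.02, -0.038, -0.16, 0, -1], [0, 0, -0.014, -0.038, -0.16, 0, -1], [0, 0, 0, 0, -0.18, 0, -1], [0, 0, 0, 0, 0, 0, -1]]
  ]
}}

```text
time_s: 54.15
ee_pos: [568.3, -367.7, 179.2]
ee_rot: [179.9, -0.1, 8.3]
force: [-0.5, -0.1, -0.7]
gripper_width: 90.9
gripper_force: 0.0
```

Run:
```python
from m import *
print(env.state()['ee_pos'],env.state()['ee_rot'])
for c in('scene','top'):
    im,d=snap(c,c+'9.png'); P=cloud(c,d); X=P[:,:2]-[552.6,-242]
    a=X@[.989,.148];b=X@[-.148,.989]
    k=(abs(a)<106)&(b<66)&(b>-70)&(P[:,2]>2)&(P[:,2]<150)
    print(c,k.sum(),np.sort(P[k,2])[-30::6])
a=cv2.imread('pics/top9.png')[160:310,350:500];b=cv2.imread('pics/scene9.png')[90:240,100:250]
cv2.imwrite('pics/c9.png',cv2.resize(cv2.hconcat([a,b]),None,fx=2.6,fy=2.6,interpolation=2))
```

```text
[ 568.31399834 -367.70379078  179.24759138] [ 1.79902044e+02 -6.64191855e-02  8.33994180e+00]
scene 1543 [64.84241209 65.12677821 65.82359191 66.76551509 68.14118014]
top 3336 [65.01133654 65.26888213 66.07993371 67.2900947  68.55299958]
```

View pics/c9.png

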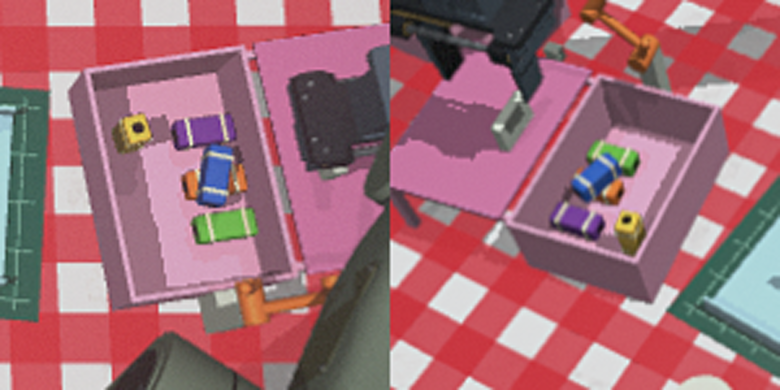

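All five beads are in the box and none is above z = 68. Now I shut the lid.

Emit:
{"api": "send_rows", "payload": {
  "targets": [
    [[0, 0, 0, 0.009, 0.02, -0.12, -1], [0, 0, 0, 0, 0, -0.12, -1], [0, 0, 0, 0, 0, -0.12, -1], [0, 0, 0, 0, 0, -0.015, -1], [0, 0, 0, 0, 0, 0, 1], [0, 0, 0, 0, 0, 0, 1], [0, 0, 0, 0, 0, 0, 1], [0, 0, 0, 0, 0, 0, 1], [0, 0, 0, 0, 0, 0, 1], [0, 0, 0, 0, 0, 0, 1], [0, 0, 0, 0, 0, 0, 1], [0, 0, 0, 0, 0, 0, 1]]
  ]
}}

```text
time_s: 55.45
ee_pos: [570.7, -359.5, 104.4]
ee_rot: [-180.0, -0.1, 8.6]
force: [-0.2, -0.3, -0.5]
gripper_width: 30.1
gripper_force: 0.0
```

Emit:
{"api": "send_rows", "payload": {
  "targets": [
    [[0, 0, 0, -0.01, 0.07, 0, 1], [0, 0, 0, -0.012, 0.08, 0, 1], [0, 0, 0, -0.012, 0.08, 0, 1], [0, 0, 0, -0.012, 0.08, 0, 1], [0, 0, 0, -0.012, 0.08, 0, 1], [0, 0, 0, -0.012, 0.08, 0, 1], [0, 0, 0, -0.012, 0.08, 0, 1], [0, 0, 0, -0.012, 0.08, 0, 1], [0, 0, 0, -0.012, 0.08, 0, 1], [0, 0, 0, -0.012, 0.08, 0, 1], [0, 0, 0, -0.009, 0.06, 0, 1], [0, 0, 0, 0, 0, 0, 1]]
  ]
}}

```text
time_s: 56.65
ee_pos: [545.9, -195.4, 104.3]
ee_rot: [179.2, -0.0, 8.8]
force: [0.1, -25.8, -7.0]
gripper_width: 14.3
gripper_force: 20.0
```

Emit:
{"api": "send_rows", "payload": {
  "targets": [
    [[0, 0, 0, -0.002, 0.015, 0, 1], [0, 0, 0, -0.001, 0.01, 0, 1], [0, 0, 0, 0, 0, 0, 1], [0, 0, 0, 0, 0, 0, 1]]
  ]
}}

```text
time_s: 57.05
ee_pos: [545.9, -195.3, 104.3]
ee_rot: [178.9, -0.1, 8.8]
force: [-0.4, -37.7, -10.9]
gripper_width: 14.0
gripper_force: 20.0
```

The lid is shut: 170 mm of travel, hard stop. Now the lever.

Emit:
{"api": "send_rows", "payload": {
  "targets": [
    [[0, 0, 0, 0.006, -0.045, 0, 1], [0, 0, 0, 0, 0, 0, -1], [0, 0, 0, 0, 0, 0, -1], [0, 0, 0, 0, 0, 0, -1], [0, 0, 0, 0, 0, 0, -1], [0, 0, 0, 0, 0, 0, -1], [0, 0, 0, 0, 0, 0.18, -1], [0, 0, 0, 0, 0, 0.18, -1], [0, 0, 0, 0, 0, 0.18, -1], [0, 0, 0, 0, 0, 0.19, -1]]
  ],
  "grip_force": 12
}}

```text
time_s: 58.05
ee_pos: [545.7, -192.9, 251.7]
ee_rot: [-179.9, -0.0, 8.6]
force: [1.2, -0.2, -0.3]
gripper_width: 82.9
gripper_force: 0.0
```

Emit:
{"api": "send_rows", "payload": {
  "targets": [
    [[0, 0, 0.083, -0.05, -0.061, 0, -1], [0, 0, 0.083, -0.05, -0.061, 0, -1], [0, 0, 0.083, -0.05, -0.061, 0, -1], [0, 0, 0.083, -0.05, -0.061, 0, -1], [0, 0, 0.083, -0.05, -0.061, 0, -1], [0, 0, 0.083, -0.05, -0.061, 0, -1], [0, 0, 0.083, -0.05, -0.061, 0, -1], [0, 0, 0.083, -0.05, -0.061, 0, -1], [0, 0, 0.083, -0.05, -0.061, 0, -1], [0, 0, 0.083, -0.05, -0.061, 0, -1], [0, 0, 0.083, -0.05, -0.061, 0, -1], [0, 0, 0.083, -0.05, -0.061, 0, -1]]
  ]
}}

```text
time_s: 59.25
ee_pos: [425.7, -339.9, 250.4]
ee_rot: [-180.0, -0.1, 98.5]
force: [-0.3, 0.0, 0.8]
gripper_width: 91.3
gripper_force: 0.0
```

Run:
```python
from m import *
print({k:np.round(v,1) for k,v in env.state().items() if k in('ee_pos','ee_rot','qpos')})
for c in('scene','top'):
    im,d=snap(c); P=cloud(c,d)
    Q=P[(P[:,0]>480)&(P[:,0]<620)&(P[:,1]>-330)&(P[:,1]<-135)&(P[:,2]>128)&(P[:,2]<150)];print(c,'bar',rect(Q) if len(Q) else 0)
    for n,z in (('cam_grip',172.6),):
        for r in optics.place_of(c,n)[:1]: print(c,n,r['conf'],at_z(c,r['at'],z))
```

```text
{'qpos': array([-39.8,  14.4,  89.9,   0. ,  75.8, -48.4]), 'ee_pos': array([ 425.7, -339.9,  250.4]), 'ee_rot': array([-1.80e+02, -1.00e-01,  9.85e+01])}
scene bar [ 545.6 -195.7   57.3   15.2    7.9]
scene cam_grip 0.78 [[ 436.68241243 -335.80693043  172.6       ]]
top bar [ 544.4 -195.7   59.6   16.2    9.2]
top cam_grip 0.62 [[ 426.29508207 -344.15982923  172.6       ]]
```

Emit:
{"api": "send_rows", "payload": {
  "targets": [
    [[0, 0, 0, 0, -0.01, -0.12, -1], [0, 0, 0, 0, 0, -0.12, -1], [0, 0, 0, 0, 0, -0.12, -1], [0, 0, 0, 0, 0, -0.127, -1], [0, 0, 0, 0, 0, 0, -1], [0, 0, 0, 0, 0, 0, 1], [0, 0, 0, 0, 0, 0, 1], [0, 0, 0, 0, 0, 0, 1], [0, 0, 0, 0, 0, 0, 1], [0, 0, 0, 0, 0, 0, 1], [0, 0, 0, 0, 0, 0, 1], [0, 0, 0, 0, 0, 0, 1]]
  ]
}}

```text
time_s: 60.65
ee_pos: [426.0, -341.9, 153.1]
ee_rot: [-180.0, -0.0, 98.2]
force: [0.7, 0.2, -0.2]
gripper_width: 38.1
gripper_force: 0.0
```

Emit:
{"api": "send_rows", "payload": {
  "targets": [
    [[0, 0, 0, 0, 0, 0, 1], [0, 0, 0, 0, 0, 0, 1], [0, 0, 0, 0, 0, 0, 1]]
  ]
}}

```text
time_s: 60.95
ee_pos: [426.1, -341.9, 153.0]
ee_rot: [-180.0, -0.0, 98.2]
force: [-0.1, -0.4, 0.3]
gripper_width: 33.7
gripper_force: 12.0
```

Emit:
{"api": "send_rows", "payload": {
  "targets": [
    [[0, 0, 0, -0.004, 0.024, 0.029, 1], [0, 0, 0, -0.004, 0.027, 0.026, 1], [0, 0, 0, -0.004, 0.029, 0.023, 1], [0, 0, 0, -0.005, 0.032, 0.02, 1], [0, 0, 0, -0.005, 0.034, 0.017, 1], [0, 0, 0, -0.005, 0.035, 0.013, 1], [0, 0, 0, -0.005, 0.036, 0.01, 1], [0, 0, 0, -0.006, 0.037, 0.006, 1], [0, 0, 0, -0.006, 0.037, 0.002, 1], [0, 0, 0, -0.006, 0.037, -0.002, 1]]
  ]
}}

```text
time_s: 61.95
ee_pos: [416.2, -276.2, 182.7]
ee_rot: [180.0, 0.0, 98.2]
force: [0.4, -3.0, 1.6]
gripper_width: 33.9
gripper_force: 12.0
```

Emit:
{"api": "send_rows", "payload": {
  "targets": [
    [[0, 0, 0, -0.006, 0.037, -0.005, 1], [0, 0, 0, -0.005, 0.036, -0.009, 1], [0, 0, 0, -0.005, 0.035, -0.013, 1], [0, 0, 0, -0.005, 0.034, -0.016, 1], [0, 0, 0, -0.005, 0.032, -0.02, 1], [0, 0, 0, -0.004, 0.03, -0.023, 1], [0, 0, 0, -0.004, 0.027, -0.026, 1], [0, 0, 0, -0.004, 0.025, -0.028, 1], [0, 0, 0, 0, 0.012, -0.014, 1], [0, 0, 0, 0, 0, 0, 1], [0, 0, 0, 0, 0, 0, 1]]
  ]
}}

```text
time_s: 63.05
ee_pos: [407.8, -221.0, 150.5]
ee_rot: [-179.9, -0.3, 98.2]
force: [1.6, 5.5, 3.6]
gripper_width: 34.2
gripper_force: 12.0
```

Emit:
{"api": "send_rows", "payload": {
  "targets": [
    [[0, 0, 0, 0, 0.012, -0.016, 1], [0, 0, 0, 0, 0, 0, 1], [0, 0, 0, 0, 0, 0, -1], [0, 0, 0, 0, 0, 0, -1], [0, 0, 0, 0, 0, 0, -1], [0, 0, 0, 0, 0, 0, -1], [0, 0, 0, 0, 0, 0, -1], [0, 0, 0, 0, 0, 0.1, -1], [0, 0, 0, 0, 0, 0.18, -1], [0, 0, 0, 0, 0, 0.2, -1]]
  ]
}}

```text
time_s: 64.05
ee_pos: [407.6, -219.9, 244.0]
ee_rot: [-179.8, -0.2, 98.2]
force: [0.3, -1.3, 0.0]
gripper_width: 90.8
gripper_force: 0.0
```

Emit:
{"api": "send_rows", "payload": {
  "targets": [
    [[0, 0, 0, 0, 0.2, 0, -1], [0, 0, 0, 0, 0.2, 0, -1], [0, 0, 0, 0, 0.2, 0, -1], [0, 0, 0, 0, 0.2, 0, -1], [0, 0, 0, 0, 0.2, 0, -1], [0, 0, 0, 0, 0.2, 0, -1], [0, 0, 0, 0, 0.2, 0, -1], [0, 0, 0, 0, 0.2, 0, -1], [0, 0, 0, 0, 0.2, 0, -1], [0, 0, 0, 0, 0.2, 0, -1], [0, 0, 0, 0, 0, 0, -1], [0, 0, 0, 0, 0, 0, -1]]
  ]
}}

```text
time_s: 65.25
ee_pos: [408.1, 180.1, 243.5]
ee_rot: [-179.9, -0.0, 98.3]
force: [-0.5, -0.6, 0.1]
gripper_width: 91.6
gripper_force: 0.0
```

Run:
```python
from m import *
print(env.state()['ee_pos'])
ims=[]
for c in('top','scene'):
    im,d=snap(c,c+'10.png'); P=cloud(c,d)
    def sel(x0,x1,y0,y1,z0,z1): return P[(P[:,0]>x0)&(P[:,0]<x1)&(P[:,1]>y0)&(P[:,1]<y1)&(P[:,2]>z0)&(P[:,2]<z1)]
    Q=sel(370,450,-400,-180,165,200);print(c,'T',rect(Q),Q.mean(0),Q[:,2].max())
    print('bar',rect(sel(480,620,-330,-135,128,150)))
    for n in('spool_plum','jar','tray'):
        for o in bead(c,d,n)[:3]: print(*o)
```

```text
[408.06137923 180.0662659  243.4898414 ]
top T [ 408.3 -227.6   33.3   30.3    8. ] [ 407.72043129 -221.70708499  179.4356573 ] 189.81053415639917
bar [ 545.  -196.6   59.9   16.2   10.1]
spool_plum 0.87 [265.0, 152.0] ztop 72.0 [762.4, 153.7, 65.9, 64.9, 43.3]
jar 0.7 [310.0, 304.0] ztop 77.3 [361.0, 35.8, 54.6, 53.8, -72.1]
scene T [ 409.8 -226.    36.4   25.9    8.5] [ 411.94010229 -220.33118189  177.38584385] 184.06681189856783
bar [ 546.  -195.4   58.3   14.6    8.2]
spool_plum 0.56 [270.0, 278.0] ztop 72.0 [763.2, 155.0, 65.1, 64.6, 43.3]
jar 0.57 [297.0, 153.0] ztop 77.0 [360.2, 38.1, 54.9, 52.0, -0.6]
tray 0.89 [275.0, 203.0] ztop 28.1 [550.8, 46.0, 233.4, 182.7, 84.9]
tray 0.37 [271.0, 280.0] ztop 72.0 [763.2, 154.6, 66.4, 63.0, 27.3]
```

View pics/top10.png

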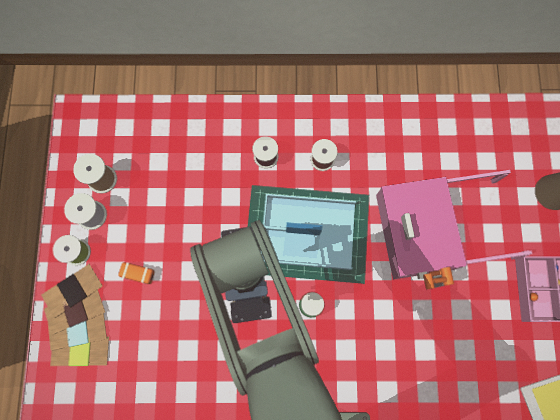

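The top view shows the lid shut with the lever locked over it at (437,278), and the tray flat on the mat at (310,230). The spools (265,150), (324,153) and the jar (312,305) have not moved, and no wanted beads are left on the table.

```bash
python3 -c "
from workcell import env
print(env.job_done())"
```

```text
the job is handed in; nothing more can be done
None
```

I've handed the job in: the lever was freed and the lid opened, all five beads went into the box, the tray is back flat on the mat, and the lid is shut and locked with the spools and jar unmoved; after the pour I lifted the yellow bead, which had landed upright near rim height, and stood it on the box floor so the lid would clear it.

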